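# Unpack the clipped tote and hang the wire baskets to dry

## Robot

A 7-joint arm with a two-finger parallel gripper is mounted at the origin on the work surface. World frame = base frame: x ahead of the robot, y to its left, z up, the work surface at z = 0. Lengths are in m, angles in rad, forces in N, time in s.
With the tool pointing down it reaches from about 0.4 to 0.85 m from the base axis. Payload 4.5 kg.
Tool frame: the origin (TCP) lies on the centre line of the jaws, within the pads' length; the fingertips stand 14 mm ahead of it and the grasp point (between the pads) lies 5 mm behind it (nose_length is the distance from the TCP to the fingertips, in m); x points along the fingers, y is the direction in which the jaws open and shut, and the axes are right-handed (so a half turn about x gives the same grasp; the last joint's range is limited). The gripper opens to 88 mm and grips with 3 to 60 N. Pads are 18 mm wide; open, the fingers measure 123 mm over their backs; the gripper's body (75 mm by 187 mm) begins 45 mm behind the grasp point.
Start: joints at [0.034, 0.689, -0.195, 1.565, 0.157, 0.902, -0.215], TCP at [0.625, 0, 0.253] pointing down, gripper open.
Joint ranges: [-3.01, 3.01], [-0.46, 2.08], [-1.47, 1.51], [0.13, 2.56], [-1, 4.14], [0.04, 2.09], [-2.66, 2.66]. Speed limits (rad/s): [2.57, 2.57, 3.14, 3.14, 3.14, 3.14, 3.14].

## Interface

Orientations are given as a unit quaternion [x, y, z, w].
In Python, from plant import get_state, snapshot, camera_params, finish_job, boxes_of, silhouettes, spot_point, nose_length gives the robot as it stands.
- The arm moves only by the tool apply_moves, never from a script. Its arguments are lists of equal length, an entry for each row: "delta_pos": the shift along the tool's x, y, z in cm, a list of three; "yaw": the turn about the tool's x in rad; "gripper": the opening in per cent of the stroke, from 0 (shut) to 100 (fully open). A call has 1 to 10 rows; each row is the pose to reach, as a shift and turn from the pose measured when the call began, along the tool's axes at that moment; what a row does not reach only later rows make up. A row lasts 1/12 s, in which the tool goes at most 41.7 mm and 7.16 degrees, less where a joint would pass 70% of its speed; a pose out of reach is approached as far as the arm can. A call with a gripper value outside its range is refused whole. The fingers move at their own pace and stop on an object; "force" is the grip in N (left out, the last holds). Time passes only in rows, so rows that repeat a pose let the fingers close. It gives the time, the measured TCP pose, the force and the opening at its end, in the units of the state.
- get_state(): the state, without advancing time (a new reading comes with each control period).
- snapshot(name): name is "scene" or "side" or "wrist"; returns the picture (400x640x3 uint8, red, green, blue); there is no depth.
- camera_params(name): a dict with "fovy" (degrees; the focal length in pixels is half the picture's height over the tangent of half this angle, whatever the lens; pixels are square), "cx", "cy" (the principal point, pixels), "position" and "orientation" of the camera in the world. Camera axes: x right, y down, z forward; pixel columns grow to the right and rows downward; lengths in m; the calibration is good to about 2 mm. A picture is of the moment at which its call begins: read the wrist's pose just before it. camera_params takes no time and is no camera call; for the wrist camera it gives the pose at the moment of the call.
- finish_job(): hands the job in, once; it reports no verdict.
Trained networks look in the newest picture that a camera, given by its name, has taken for a name from the list of things; names that differ only in an ending like _2 or _b are one class to them, and where a whole thing is asked for, a point or a joint stands for the part that bears it (a point fixed in the world has none). Each returns a list of dicts, best first, with "score" (0 to 1); they miss things now and then, are a little off and sometimes report something else, mostly with a low value. They report only what shows in the picture. A call takes as long as a camera call.
- boxes_of(thing, camera): "bbox" ([left, top, width, height] in pixels, round what is visible of it).
- silhouettes(thing, camera): "mask" (400x640 bool, what is visible of it) and "bbox" ([left, top, width, height] in pixels, round what is visible of it).
- spot_point(thing, camera): "pixel" ([column, row] in pixels: a listed point, or the origin of a listed thing).
The state is a dict: "clock": time; "q": joint angles; "qd": joint speeds; "joint_torque": joint torques, N m; "tool_pos": TCP position; "eef_rot": TCP orientation; "contact_force": force on the tool from outside, world axes, zero at the start; "moment": the same for the moment, N m; "opening": opening from 0.0 (shut) to 1.0 (fully open).
Only numpy, scipy, OpenCV 4.12 (cv2) and the standard library are available. Lean on these libraries where they do the work, as an engineer would, in place of code of your own. Each camera call takes 0.05 s, during which the arm holds its last target.

## Task

Flip both spring clips of the tote fully open, lift off the lid and lay it flat on the bench, handle up, clear of the tote. Then hang every basket from the tote by its handle on the drying stand, one to a hook. Last, put the lid squarely back on the tote, fully home, leave the clips open, and do not disturb the glassware and bottle standing about.

Things in the scene. Friction and masses are not known exactly. Their poses are not given: they have to be found in the camera images.
- tote_mouth (a point): grey plastic storage tote, fixed on the bench: 228 mm long (x) by 100 mm (y) outside, 145 mm high, walls and floor 5 mm. This point: middle of the mouth at rim height; x along its length, y left, z up. Two or three baskets stand in it in a row along x, about 68 mm apart, handles up, their x along the tote's x to 0.1 rad
- clip_l (a joint): angle (rad) of the sprung over-centre bale clip half-way along the tote's left (+y) side: 0 shut, 1.9 fully open. It turns outward and down about clip_l_hinge. The spring resists with up to 0.16 N m (about 4 N at the tab), weakening to nothing at 0.95 rad; beyond that it throws the clip fully open and keeps it so
- clip_r (a joint): the same for the like clip on the tote's right (-y) side, which turns outward and down about clip_r_hinge. When shut, push the tab outward from the lid side and follow it over and down
- clip_l_hinge (a point): middle of clip_l's hinge line (along the tote's x), on the tote 62 mm to +y of the mouth's middle, 20 mm below the rim; axes as the tote's. The clip, shut: a 4 mm steel plate 40 mm wide stands 57 mm up from the hinge; 28 mm up, a lip reaches 18 mm inward over the lid's edge; above the lip the plate is a free tab (black tip), its top 31 mm above the lid's plate
- clip_r_hinge (a point): middle of clip_r's hinge line, on the tote 62 mm to -y of the mouth's middle, 20 mm below the rim; axes as the tote's. The clip is the mirror image of clip_l
- lid_grip (a point): loose white lid: plate 234 (x) by 108 (y) by 6 mm, 0.25 kg; round ribs below, 8 mm deep, drop into the mouth with about 4 mm play. On top a grey bar handle along x, 70 mm long, 14 mm thick, 40 mm high, its top 5 mm widened to 24 mm. This point: on the handle, 28 mm above the plate's underside (28 mm over the rim when home, 36 mm over the bench when laid there); z up
- basket1_grip (a point): open steel wire basket 62 mm (x) by 66 mm (y), 40 mm high, 0.12 kg. A fixed loop handle stands in its y-z plane; its 8 mm top bar runs along y, underside 82 mm above the basket's bottom, the opening below 44 mm wide, 42 mm high. On the bar a black grip, 12 mm (x) by 26 mm (y), 86 to 130 mm above the bottom. This point: on the grip, 110 mm above the bottom. None if absent
- basket2_grip (a point): a second basket just like basket 1. The grip's top 5 mm is widened to 18 mm along x. This point is 28 mm above the underside of the handle's bar; z up. None if absent
- basket3_grip (a point): a third basket just like basket 1, same point and axes. None if absent
- hook1 (a point): hook 1 of 3 (1 to the stand's -y side, 2 middle, 3 to +y, 90 mm apart): level 8 mm steel rod that points to the stand's -x. This point: on the rod's top, where a handle should hang, 135 mm above the bench. 40 mm to +x the rod meets the rail (12 mm bar along y, top 2 mm above the rod's); 30 mm to -x it turns up into a tip ending 41 mm to -x, 12 mm above the rod's top. z up
- hook2 (a point): the middle hook, like hook 1, same point and axes. Below the hooks is the fixed stand's grey foot, 140 mm (x) by 290 mm (y), its middle under this point, its top 18 mm above the bench; two posts behind end at the rail
- hook3 (a point): the third hook, like hook 1, same point and axes
- flask: bystander: conical glass flask, 84 mm across, 120 mm high; origin under its middle
- mortar: bystander: white ceramic mortar bowl, 100 mm across, 55 mm high; origin under its middle
- washbottle: bystander: white plastic wash bottle, 66 mm across, 175 mm high with its red spout; origin under its middle

How it is judged:
On the way, in this order (a step that is already met when the one before it is completed fails the run):
1. both clips flipped fully open (joints over 1.5 rad), the lid still on the tote (value of joint each of clip_l, clip_r above 1.5 rad and distance between lid_grip and tote_mouth below 0.05 m), for 0.2 s.
2. the lid lies flat on the bench, handle up, clear of the tote (height (world z) of lid_grip below 0.044 m and angle between lid_grip's own z axis and vertical below 0.08 rad and horizontal distance between lid_grip and tote_mouth above 0.12 m), for 0.3 s.
3. every basket present hangs by its handle on a hook, one to a hook (angle between each of basket1_grip, basket2_grip, basket3_grip's own z axis and vertical below 0.4 rad and ((x of basket1_grip in the frame of hook1 between -0.04 and 0.045 m and y of basket1_grip in the frame of hook1 between -0.03 and 0.03 m and z of basket1_grip in the frame of hook1 between 0.012 and 0.045 m) or (x of basket1_grip in the frame of hook2 between -0.04 and 0.045 m and y of basket1_grip in the frame of hook2 between -0.03 and 0.03 m and z of basket1_grip in the frame of hook2 between 0.012 and 0.045 m) or (x of basket1_grip in the frame of hook3 between -0.04 and 0.045 m and y of basket1_grip in the frame of hook3 between -0.03 and 0.03 m and z of basket1_grip in the frame of hook3 between 0.012 and 0.045 m)) and ((x of basket2_grip in the frame of hook1 between -0.04 and 0.045 m and y of basket2_grip in the frame of hook1 between -0.03 and 0.03 m and z of basket2_grip in the frame of hook1 between 0.012 and 0.045 m) or (x of basket2_grip in the frame of hook2 between -0.04 and 0.045 m and y of basket2_grip in the frame of hook2 between -0.03 and 0.03 m and z of basket2_grip in the frame of hook2 between 0.012 and 0.045 m) or (x of basket2_grip in the frame of hook3 between -0.04 and 0.045 m and y of basket2_grip in the frame of hook3 between -0.03 and 0.03 m and z of basket2_grip in the frame of hook3 between 0.012 and 0.045 m)) and ((x of basket3_grip in the frame of hook1 between -0.04 and 0.045 m and y of basket3_grip in the frame of hook1 between -0.03 and 0.03 m and z of basket3_grip in the frame of hook1 between 0.012 and 0.045 m) or (x of basket3_grip in the frame of hook2 between -0.04 and 0.045 m and y of basket3_grip in the frame of hook2 between -0.03 and 0.03 m and z of basket3_grip in the frame of hook2 between 0.012 and 0.045 m) or (x of basket3_grip in the frame of hook3 between -0.04 and 0.045 m and y of basket3_grip in the frame of hook3 between -0.03 and 0.03 m and z of basket3_grip in the frame of hook3 between 0.012 and 0.045 m)) and horizontal distance between basket1_grip and basket2_grip above 0.055 m and horizontal distance between each of basket1_grip, basket2_grip and basket3_grip above 0.055 m), for 0.5 s.
At the end, for the whole second after the job is handed in: Every basket present hangs by its handle on a hook of the stand, one to a hook (grip within 30 mm of the hook sideways, tilted less than 0.4 rad); the lid is back on the tote, handle up, within 12 mm and 0.15 rad, fully down; both clips are open beyond 1.5 rad (all of step 3 and x of lid_grip in the frame of tote_mouth between -0.012 and 0.012 m and y of lid_grip in the frame of tote_mouth between -0.012 and 0.012 m and z of lid_grip in the frame of tote_mouth between 0.02 and 0.034 m and angle between lid_grip's own z axis and vertical below 0.06 rad and angle between the x axis of lid_grip and the x axis of tote_mouth, either way round below 0.15 rad and value of joint each of clip_l, clip_r above 1.5 rad); the robot touches nothing.
It fails at once if the flask is moved more than 30 mm or tipped (distance of flask from where it was at the start of the episode above 0.03 m or angle between flask's own z axis and vertical above 0.4 rad).
It fails at once if the mortar is moved more than 30 mm or tipped (distance of mortar from where it was at the start of the episode above 0.03 m or angle between mortar's own z axis and vertical above 0.4 rad).
It fails at once if the washbottle is moved more than 30 mm or tipped (distance of washbottle from where it was at the start of the episode above 0.03 m or angle between washbottle's own z axis and vertical above 0.4 rad).
Of basket1, basket2, basket3 only 2 to 3 are there at a start; the rules pass over those that are not, and their reading is None.
At some moment in a run one of lid, basket1, basket2, basket3 may be knocked a few centimetres aside while the robot is not near it.
Once in a run the grip may slacken for a moment while it holds something.
It also fails if it takes over 210 s, if anything falls off the work surface, if the arm or the gripper's body presses on something with over 40 N, if the wrist force passes 120 N, or if a joint passes its speed limit or range.

## Working session

There is one attempt and no reset: what is moved stays moved. The work goes in short steps, Python scripts to look and compute and a tool call to move; the robot and the scene stay as the last step left them, time stands still between calls to the robot, and variables do not carry over. Pictures are saved under pics/ and viewed, and the job is handed in when it is done.

Besides the shell and the picture viewer there is one more tool, called after "Request:" as name(argument=value, ...) on one line, values as JSON. apply_moves: Moves the arm, as the interface text tells. Its arguments: {"type":"object","properties":{"delta_pos":{"type":"array"},"yaw":{"type":"array"},"gripper":{"type":"array"},"force":{"type":"number"}},"required":["delta_pos","yaw","gripper"]}

```bash
ls; mkdir -p pics; cat > h.py <<'E'
import numpy as np, cv2
from plant import *
from scipy.spatial.transform import Rotation as R
def K(n):
    p=camera_params(n); f=200/np.tan(np.radians(p['fovy'])/2)
    return f,p['cx'],p['cy'],np.array(p['position']),R.from_quat(p['orientation']).as_matrix()
def ray(n,px,k=None):
    f,cx,cy,o,M=k or K(n); d=M@np.array([(px[0]-cx)/f,(px[1]-cy)/f,1]); return o,d/np.linalg.norm(d)
def atz(n,px,z,k=None):
    o,d=ray(n,px,k); return o+d*(z-o[2])/d[2]
def proj(n,P,k=None):
    f,cx,cy,o,M=k or K(n); c=M.T@(np.array(P)-o); return np.array([f*c[0]/c[2]+cx,f*c[1]/c[2]+cy])
def tri(rays):
    A=np.zeros((3,3));b=np.zeros(3)
    for o,d in rays:
        P=np.eye(3)-np.outer(d,d);A+=P;b+=P@o
    x=np.linalg.solve(A,b); return x,[np.linalg.norm((np.eye(3)-np.outer(d,d))@(x-o)) for o,d in rays]
def save(n,fn):
    im=snapshot(n); cv2.imwrite('pics/'+fn,im[:,:,::-1]); return im
def tool2(target):
    s=get_state(); M=R.from_quat(s['eef_rot']).as_matrix(); return M.T@(np.array(target)-s['tool_pos'])*100
E
python3 - <<'E'
from h import *
s=get_state();print(s['clock'],s['tool_pos'],R.from_quat(s['eef_rot']).as_matrix().round(3).tolist(),nose_length)
ks={n:K(n) for n in('scene','side','wrist')}
for n in ks:
    print(n,ks[n][0],ks[n][3],ks[n][4].round(2).tolist());save(n,n+'0.png')
for t in ['tote_mouth','clip_l_hinge','clip_r_hinge','lid_grip','hook1','hook2','hook3','flask','mortar','washbottle','basket1_grip']:
    for n in('scene','side'):
        print(t,n,[(round(r['score'],2),np.round(r['pixel'],1).tolist()) for r in spot_point(t,n)][:4])
print(get_state()['clock'])
E
```

```text
pics
0.0 [ 6.24381494e-01 -9.07989329e-05  2.51916597e-01] [[-0.002, 1.0, 0.0], [-0.0, 0.0, -1.0], [-1.0, -0.002, 0.0]] 0.014
scene 447.34680724355957 [0.90428814 0.54020264 1.04986705] [[-0.89, 0.37, -0.27], [0.45, 0.74, -0.5], [0.02, -0.56, -0.83]]
side 477.59871259403826 [ 0.30870413 -1.05715521  0.78900992] [[0.96, -0.14, 0.25], [-0.29, -0.49, 0.82], [0.01, -0.86, -0.51]]
wrist 350.9289335727411 [0.62526758 0.07901795 0.38410118] [[1.0, -0.0, -0.0], [-0.0, -0.95, -0.3], [-0.0, 0.3, -0.95]]
tote_mouth scene [(0.5, [308.8, 125.8])]
tote_mouth side [(0.64, [254.9, 159.9])]
clip_l_hinge scene [(0.92, [424.3, 287.9])]
clip_l_hinge side [(0.71, [249.8, 160.3])]
clip_r_hinge scene [(0.97, [384.4, 248.5])]
clip_r_hinge side [(0.56, [265.9, 171.7])]
lid_grip scene [(0.9, [407.3, 251.1])]
lid_grip side [(0.72, [259.6, 146.9]), (0.48, [264.4, 172.1]), (0.29, [251.8, 159.5])]
hook1 scene [(0.88, [319.4, 145.6]), (0.78, [308.6, 123.9]), (0.58, [296.2, 101.3])]
hook1 side [(0.94, [297.5, 235.1]), (0.73, [303.2, 259.8]), (0.6, [312.6, 283.9])]
hook2 scene [(0.88, [319.4, 145.6]), (0.78, [308.6, 123.9]), (0.58, [296.2, 101.3])]
hook2 side [(0.94, [297.5, 235.1]), (0.73, [303.2, 259.8]), (0.6, [312.6, 283.9])]
hook3 scene [(0.88, [319.4, 145.6]), (0.78, [308.6, 123.9]), (0.58, [296.2, 101.3])]
hook3 side [(0.94, [297.5, 235.1]), (0.73, [303.2, 259.8]), (0.6, [312.6, 283.9])]
flask scene [(0.69, [265.5, 256.7]), (0.26, [421.9, 285.3])]
flask side [(0.89, [361.2, 230.1]), (0.52, [255.9, 160.6])]
mortar scene [(0.68, [286.9, 295.0])]
mortar side [(0.72, [381.4, 253.1]), (0.6, [344.9, 205.9]), (0.33, [255.6, 162.3])]
washbottle scene [(0.86, [247.7, 217.1])]
washbottle side [(0.96, [381.3, 256.8])]
basket1_grip scene []
basket1_grip side []
1.25
```

View pics/scene0.png

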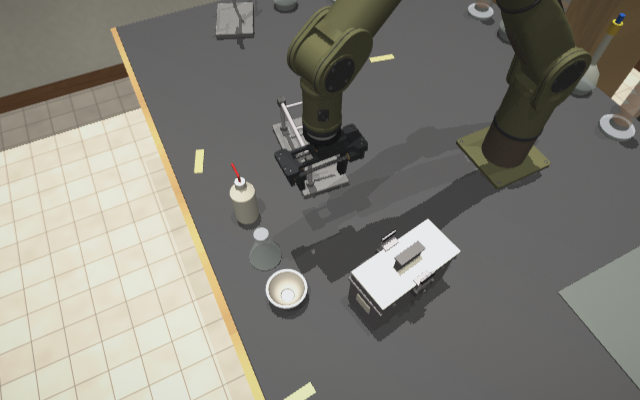

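View pics/side0.png

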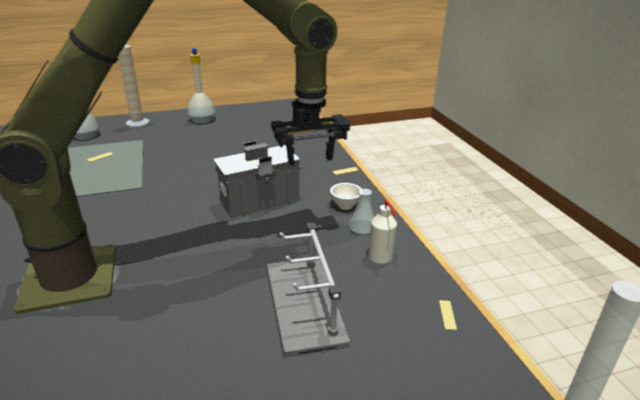

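View pics/wrist0.png

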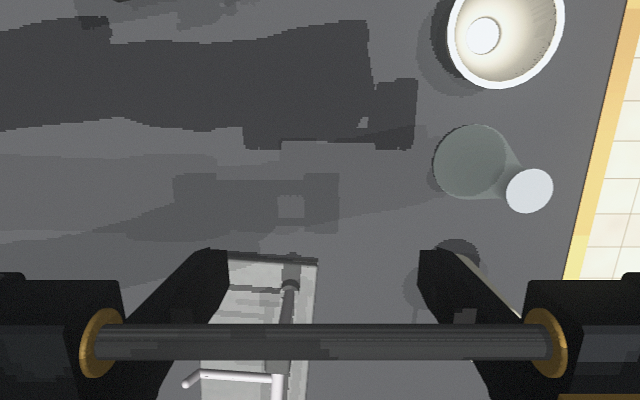

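```bash
python3 - <<'E'
from h import *
ks={n:K(n) for n in('scene','side')}
def T(name,a,b): print(name,*[np.round(v,4) for v in tri([ray('scene',a,ks['scene']),ray('side',b,ks['side'])])])
T('lid',(407.3,251.1),(259.6,146.9))
T('clip_l',(424.3,287.9),(249.8,160.3))
T('clip_r',(384.4,248.5),(265.9,171.7))
for a in [(319.4,145.6),(308.6,123.9),(296.2,101.3)]:print('h scene',atz('scene',a,.135,ks['scene']).round(4))
for a in [(297.5,235.1),(303.2,259.8),(312.6,283.9)]:print('h side',atz('side',a,.135,ks['side']).round(4))
T('flask',(265.5,256.7),(361.2,230.1))
T('mortar',(286.9,295),(344.9,205.9))
T('wash',(247.7,217.1),(381.3,256.8))
s=silhouettes('lid_grip','scene')[0];print(s['score'],s['bbox'])
c=max(cv2.findContours(s['mask'].astype(np.uint8),0,2)[0],key=cv2.contourArea)
r=cv2.minAreaRect(c);print(r)
q=cv2.approxPolyDP(c,8,True)[:,0];print(q.tolist())
for p in q: print(atz('scene',p,.151,ks['scene']).round(4))
print(len(snapshot('scene')))
for t in ['flask','mortar','washbottle']:
  for n in ks:print(t,n,[(b['score'],b['bbox']) for b in boxes_of(t,n)][:2])
E
python3 -c "
import cv2
a=cv2.imread('pics/scene0.png')[200:340,220:480];cv2.imwrite('pics/sc_a.png',cv2.resize(a,None,fx=3,fy=3,interpolation=2))
a=cv2.imread('pics/side0.png')[120:360,200:400];cv2.imwrite('pics/sd_a.png',cv2.resize(a,None,fx=2.5,fy=2.5,interpolation=2))"
```

```text
lid [0.5319 0.225  0.1901] [0.0041 0.0041]
clip_l [0.5129 0.2929 0.1151] [0.0017 0.0017]
clip_r [0.5434 0.1744 0.1293] [0.0017 0.0017]
h scene [ 0.542  -0.1692  0.135 ]
h scene [ 0.5333 -0.2538  0.135 ]
h scene [ 0.5266 -0.3502  0.135 ]
h side [ 0.5449 -0.1684  0.135 ]
h side [ 0.5325 -0.2614  0.135 ]
h side [ 0.5295 -0.3425  0.135 ]
flask [ 7.833e-01  3.000e-04 -9.600e-03] [0.0007 0.0007]
mortar [ 7.780e-01  1.258e-01 -6.000e-04] [0.0005 0.0005]
wash [ 0.7835 -0.1346 -0.0069] [0.0027 0.0027]
0.84 [353.5, 217.0, 106.7, 92.4]
((405.70947265625, 260.94073486328125), (49.413734436035156, 100.10736083984375), 53.267173767089844)
[[429, 220], [352, 271], [381, 307], [459, 252]]
[0.4193 0.1648 0.151 ]
[0.6463 0.1985 0.151 ]
[0.6317 0.2976 0.151 ]
[0.4067 0.2657 0.151 ]
400
flask scene [(0.61, [247.2, 225.8, 34.1, 44.5])]
flask side [(0.94, [346.3, 189.3, 26.3, 48.0]), (0.28, [216.2, 142.2, 81.7, 33.6])]
mortar scene [(0.74, [267.3, 265.5, 39.0, 40.1])]
mortar side [(0.9, [330.4, 183.5, 32.7, 22.6])]
washbottle scene []
washbottle side [(0.89, [369.2, 200.2, 26.4, 65.3])]
```

View pics/sc_a.png

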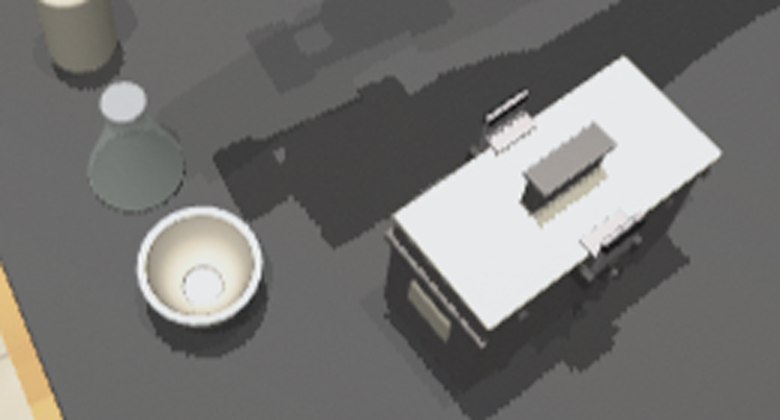

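View pics/sd_a.png

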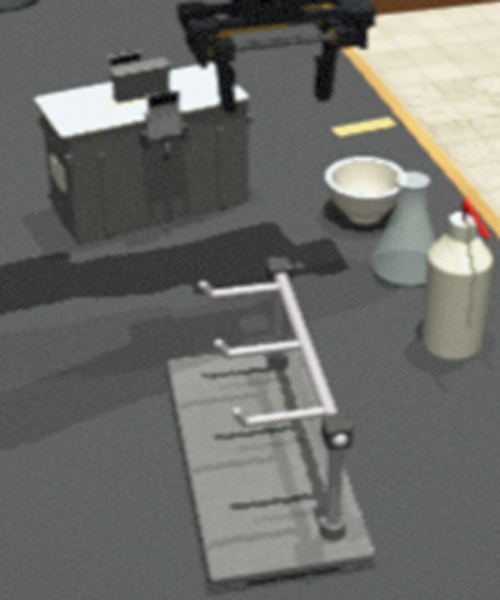

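Request:
apply_moves(delta_pos=[[-4.8,-9.8,-20],[-4.8,-9.8,-20],[-4.8,-9.8,-20],[-4.8,-9.8,-20],[-4.8,-9.8,-20],[-4.8,-9.8,-20],[-4.8,-9.8,-20],[-4.8,-9.8,-20]], yaw=[-0.145,-0.145,-0.145,-0.145,-0.145,-0.145,-0.145,-0.145], gripper=[0,0,0,0,0,0,0,0], force=20)

```text
clock: 2.32
tool_pos: [0.5266, 0.2012, 0.3011]
eef_rot: [0.462, 0.535, -0.461, 0.536]
contact_force: [-0.7, -0.9, -0.1]
opening: 0.419
```

```bash
python3 - <<'E'
from h import *
s=get_state();print(s['clock'],s['tool_pos'],s['opening'],s['contact_force'])
k={n:K(n) for n in('scene','side','wrist')}
save('wrist','w1.png');save('scene','s1.png')
for t in ['clip_l_hinge','clip_r_hinge','lid_grip','tote_mouth']:
    for n in('wrist',):
        for r in spot_point(t,n)[:3]: print(t,n,round(r['score'],2),np.round(r['pixel'],1),{'c':atz(n,r['pixel'],.125,k[n]).round(4),'l':atz(n,r['pixel'],.173,k[n]).round(4),'t':atz(n,r['pixel'],.145,k[n]).round(4)}[t[0]])
for s in silhouettes('lid_grip','wrist')[:1]:
    c=max(cv2.findContours(s['mask'].astype(np.uint8),0,2)[0],key=cv2.contourArea)
    q=cv2.approxPolyDP(c,10,True)[:,0];print(s['score'],[(p.tolist(),atz('wrist',p,.151,k['wrist'])[:2].round(4).tolist()) for p in q])
for r in spot_point('hook1','scene'): print(r['score'],np.round(r['pixel'],1),atz('scene',r['pixel'],.135,k['scene']).round(4))
E
```

```text
2.3167 [0.52664655 0.20123756 0.3011416 ] 0.41899054042741407 [-0.69034607 -0.91404327 -0.09253178]
clip_l_hinge wrist 0.79 [324.5  78.3] [0.5159 0.2886 0.125 ]
clip_r_hinge wrist 0.85 [334.3 216.2] [0.543  0.1696 0.125 ]
lid_grip wrist 0.6 [326.9 160.8] [0.5263 0.2296 0.173 ]
0.93 [([476, 85], [0.6311, 0.3001]), ([355, 84], [0.5395, 0.2872]), ([351, 99], [0.5384, 0.2759]), ([317, 101], [0.5126, 0.2706]), ([299, 85], [0.4974, 0.2802]), ([175, 89], [0.4038, 0.2634]), ([191, 217], [0.4195, 0.1602]), ([459, 214], [0.6458, 0.1965])]
0.92 [319.4 141.1] [ 0.5348 -0.1835  0.135 ]
0.74 [296.9 105.5] [ 0.5321 -0.3337  0.135 ]
0.56 [308.6 127. ] [ 0.5385 -0.2432  0.135 ]
```

View pics/w1.png

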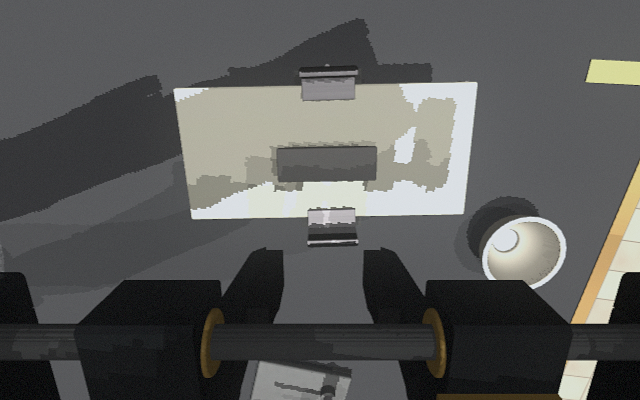

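View pics/s1.png

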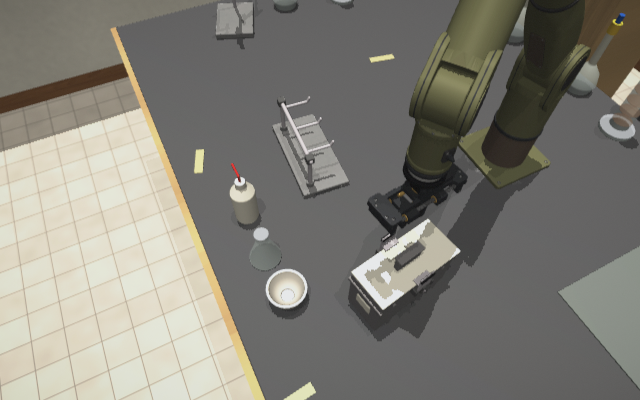

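```bash
python3 - <<'E'
from h import *
k=K('wrist');c=np.array([.5265,.2305]);yd=np.array([-.149,.989])
for p in [(332,242),(329,70)]:
    P=atz('wrist',p,.182,k);print(P,(P[:2]-c)@yd,(P[:2]-c)@[.989,.149])
s=get_state();print(R.from_quat(s['eef_rot']).as_matrix().round(3).tolist())
for v in(-.045,.045):print(tool2([*(c+v*yd),.189]))
E
```

```text
[0.53989487 0.16647275 0.182     ] -0.06531878411691229 0.003707469247562824
[0.51909706 0.29030077 0.182     ] 0.06024599626830394 0.001588810950089693
[[-0.0, 0.99, 0.143], [-0.0, 0.143, -0.99], [-1.0, -0.0, 0.0]]
[11.14869637  0.39273611  1.36790917]
[11.14513693  0.33666489 -7.63336437]
```

Request:
apply_moves(delta_pos=[[0,0.5,1.5],[0,0.5,1.5],[4,0.5,1.5],[8,0.5,1.5],[10,0.5,1.5],[10,0.5,1.5]], yaw=[-0.005,-0.005,-0.005,-0.005,-0.005,-0.005], gripper=[0,0,0,0,0,0])

```text
clock: 3.22
tool_pos: [0.5315, 0.1836, 0.1962]
eef_rot: [0.459, 0.537, -0.465, 0.534]
contact_force: [-0.1, -0.5, -0.3]
opening: 0.003
```

```bash
python3 - <<'E'
from h import *
s=get_state();print(s['clock'],s['tool_pos'],s['opening'],s['contact_force'])
save('wrist','w2.png');save('side','d2.png')
E
python3 -c "
import cv2
a=cv2.imread('pics/d2.png')[100:220,190:350];cv2.imwrite('pics/d2a.png',cv2.resize(a,None,fx=4,fy=4,interpolation=2))"
```

```text
3.2167 [0.53148288 0.18359735 0.19623482] 0.003174933012239781 [-0.14827606 -0.54384528 -0.33757965]
```

View pics/w2.png

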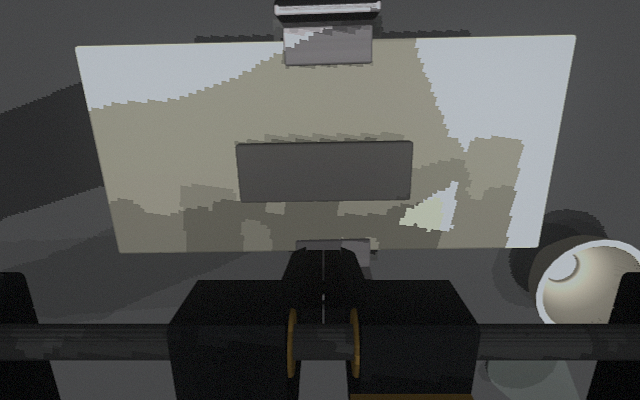

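View pics/d2a.png

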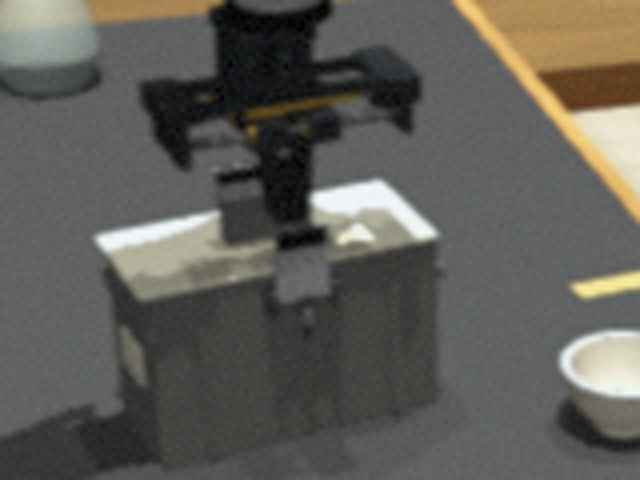

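Request:
apply_moves(delta_pos=[[0.8,0.2,0],[0.8,0.2,1.0],[1.0,0.2,2.2],[1.6,0.2,3.4],[2.8,0.2,4.6],[4.0,0.2,5.5],[5.0,0.2,6.0],[5.5,0.2,6.2],[5.5,0.2,6.2]], yaw=[0,0,0,0,0,0,0,0,0], gripper=[0,0,0,0,0,0,0,0,0])

```text
clock: 4.07
tool_pos: [0.5449, 0.1222, 0.1444]
eef_rot: [0.461, 0.536, -0.463, 0.535]
contact_force: [0.5, -0.0, -0.3]
opening: 0.003
```

```bash
python3 - <<'E'
from h import *
s=get_state();print(s['clock'],s['tool_pos'],s['opening'],s['contact_force'])
save('side','d3.png')
E
python3 -c "
import cv2
a=cv2.imread('pics/d3.png')[100:220,190:350];cv2.imwrite('pics/d3a.png',cv2.resize(a,None,fx=4,fy=4,interpolation=2))"
```

```text
4.0667 [0.54489722 0.12223242 0.14442523] 0.0025856273984155138 [ 0.4979566  -0.00953147 -0.2968216 ]
```

View pics/d3a.png

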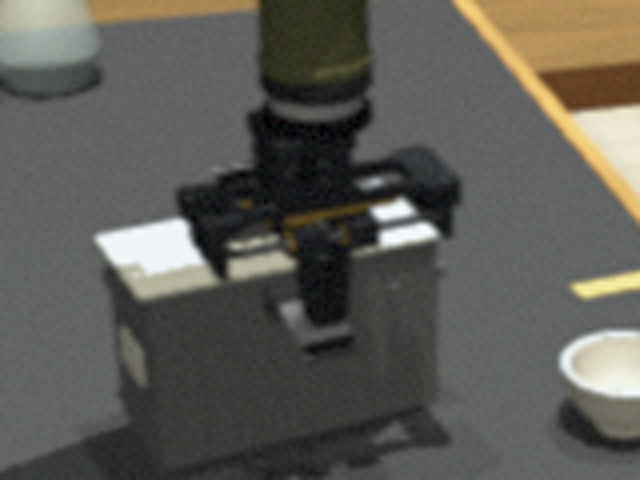

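Request:
apply_moves(delta_pos=[[-4,0,0],[-8,0,0],[-8,0,-4],[-8,0,-8],[-8,0,-12],[-8,0,-15.3],[-8,0,-15.3],[-8,0,-15.3],[-5,0,-15.3],[-5,0,-15.3]], yaw=[0,0,0,0,0,0,0,0,0,0], gripper=[0,0,0,0,0,0,0,0,0,0])

```text
clock: 4.95
tool_pos: [0.5212, 0.2717, 0.1919]
eef_rot: [0.459, 0.536, -0.466, 0.535]
contact_force: [-0.6, -0.3, -0.8]
opening: 0.011
```

```bash
python3 - <<'E'
from h import *
s=get_state();print(s['clock'],s['tool_pos'],s['opening'],s['contact_force'])
save('wrist','w4.png');save('scene','s4.png')
print(tool2([.522,.274,.189]))
E
python3 -c "
import cv2
a=cv2.imread('pics/s4.png')[200:320,330:490];cv2.imwrite('pics/s4a.png',cv2.resize(a,None,fx=4,fy=4,interpolation=2))"
```

```text
4.95 [0.52115814 0.27172442 0.19190004] 0.01143226160164269 [-0.56114626 -0.33901919 -0.81290153]
[ 0.55922285 -0.03229502 -0.14559179]
```

View pics/w4.png

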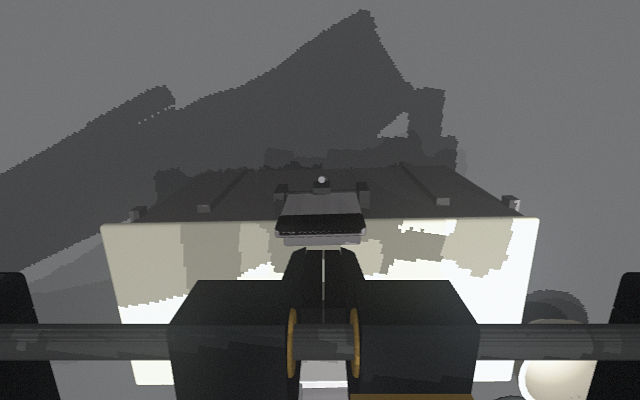

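View pics/s4a.png

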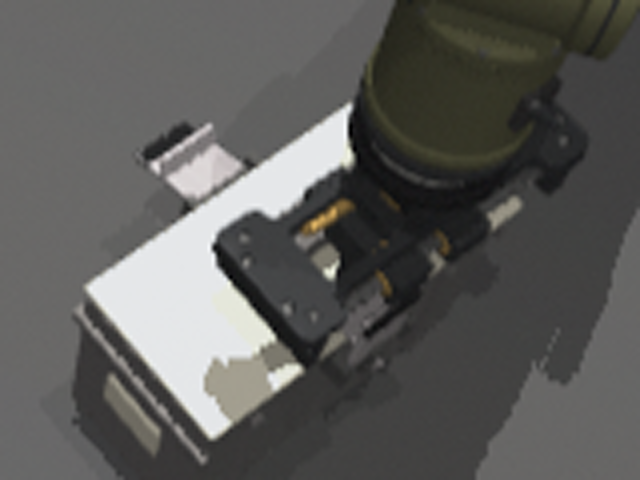

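Request:
apply_moves(delta_pos=[[0.4,0,0],[0.4,0,-1.2],[0.6,0,-2.4],[1.2,0,-3.6],[2.4,0,-4.8],[3.6,0,-5.7],[4.6,0,-6.2],[5.2,0,-6.4],[5.2,0,-6.4],[2,0,-6.4]], yaw=[0,0,0,0,0,0,0,0,0,0], gripper=[0,0,0,0,0,0,0,0,0,0])

```text
clock: 5.88
tool_pos: [0.5098, 0.3343, 0.1688]
eef_rot: [0.456, 0.537, -0.468, 0.534]
contact_force: [0.7, 0.7, -0.1]
opening: 0.004
```

```bash
python3 - <<'E'
from h import *
s=get_state();print(s['clock'],s['tool_pos'],s['opening'],s['contact_force'])
save('scene','s5.png')
E
python3 -c "
import cv2
a=cv2.imread('pics/s5.png')[200:320,330:490];cv2.imwrite('pics/s5a.png',cv2.resize(a,None,fx=4,fy=4,interpolation=2))"
```

```text
5.8833 [0.50978866 0.33427012 0.16879275] 0.003536013542673805 [ 0.69163691  0.66122778 -0.1477771 ]
```

View pics/s5a.png

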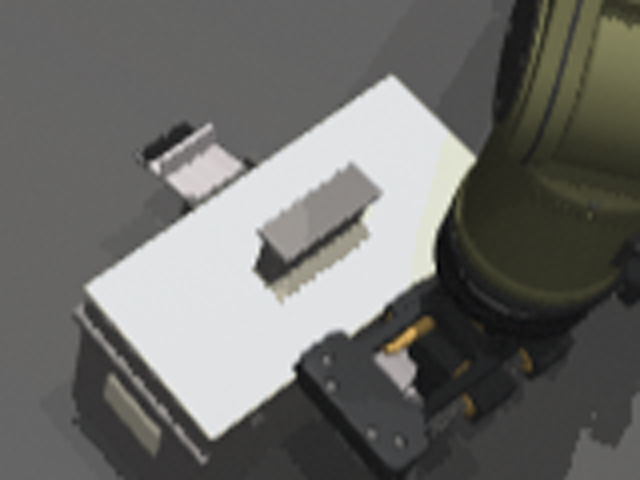

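Request:
apply_moves(delta_pos=[[-4,0.1,0],[-8,0.1,0],[-9,0.1,4],[-9,0.1,8],[-9,0.1,10.6],[-9,0.1,10.6],[-9,0.1,10.6],[-9,0.1,10.6],[-9,0.1,10.6],[-9,0.1,10.6]], yaw=[0.0,0.1,0.22,0.34,0.46,0.58,0.7,0.82,0.94,1.06], gripper=[60,60,60,60,60,60,60,60,60,60])

```text
clock: 6.77
tool_pos: [0.5314, 0.2315, 0.2689]
eef_rot: [-0.67, -0.225, 0.671, -0.226]
contact_force: [0.3, 0.9, 0.4]
opening: 0.6
```

```bash
python3 - <<'E'
from h import *
s=get_state();print(s['clock'],s['tool_pos'],s['q'].round(2),R.from_quat(s['eef_rot']).as_matrix().round(3).tolist())
E
```

```text
6.7667 [0.53139237 0.23152832 0.26886496] [-0.55  0.61  0.1   1.7  -0.07  0.84 -1.34] [[-0.0, 0.604, -0.797], [-0.001, -0.797, -0.604], [-1.0, 0.001, 0.001]]
```

Request:
apply_moves(delta_pos=[[0,-0.1,0.4],[0,-0.1,0.4],[0,-0.1,0.4],[0,-0.1,0.4],[0,-0.1,0.4]], yaw=[0.12,0.24,0.36,0.48,0.5], gripper=[60,60,60,60,60])

```text
clock: 7.18
tool_pos: [0.528, 0.2295, 0.2693]
eef_rot: [0.706, 0.05, -0.705, 0.051]
contact_force: [0.5, -0.1, -0.5]
opening: 0.601
```

```bash
python3 - <<'E'
from h import *
s=get_state();print(s['clock'],s['tool_pos'],s['q'].round(2),R.from_quat(s['eef_rot']).as_matrix().round(3).tolist())
k=K('wrist');save('wrist','w6.png')
for r in spot_point('lid_grip','wrist')[:2]:print(r,atz('wrist',r['pixel'],.173,k))
print(tool2([.5275,.2295,.169]))
E
```

```text
7.1833 [0.52801371 0.22948631 0.26932766] [-0.64  0.61  0.25  1.71 -0.19  0.84 -1.73] [[0.001, 0.144, -0.99], [-0.001, -0.99, -0.144], [-1.0, 0.001, -0.001]]
{'pixel': [319.9, 214.3], 'score': 0.86} [0.52514846 0.23138782 0.173     ]
[ 1.00181810e+01 -7.72797353e-03  4.15612173e-02]
```

View pics/w6.png

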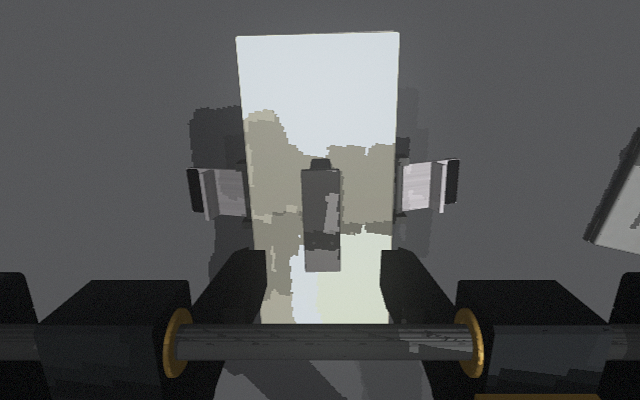

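Request:
apply_moves(delta_pos=[[4,-0.1,0.1],[8,-0.1,0.1],[9.8,-0.1,0.1],[9.9,-0.1,0.1],[9.9,-0.1,0.1],[9.9,-0.1,0.1],[9.9,-0.1,0.1],[9.9,-0.1,0.1],[9.9,-0.1,0.1],[9.9,-0.1,0.1]], yaw=[0,0,0,0,0,0,0,0,0,0], gripper=[60,60,60,60,0,0,0,0,0,0], force=35)

```text
clock: 8.12
tool_pos: [0.5273, 0.2306, 0.1712]
eef_rot: [0.706, 0.053, -0.704, 0.054]
contact_force: [-1.4, -0.3, 5.2]
opening: 0.231
```

```bash
python3 - <<'E'
from h import *
s=get_state();print(s['clock'],s['tool_pos'],s['opening'],s['contact_force'],s['moment'])
save('scene','s7.png')
E
python3 -c "
import cv2
a=cv2.imread('pics/s7.png')[180:320,330:490];cv2.imwrite('pics/s7a.png',cv2.resize(a,None,fx=4,fy=4,interpolation=2))"
```

```text
8.1167 [0.52728771 0.23055205 0.17124096] 0.23056289406980365 [-1.37190504 -0.29324146  5.17942257] [0.02031969 0.1664922  0.07495196]
```

View pics/s7a.png

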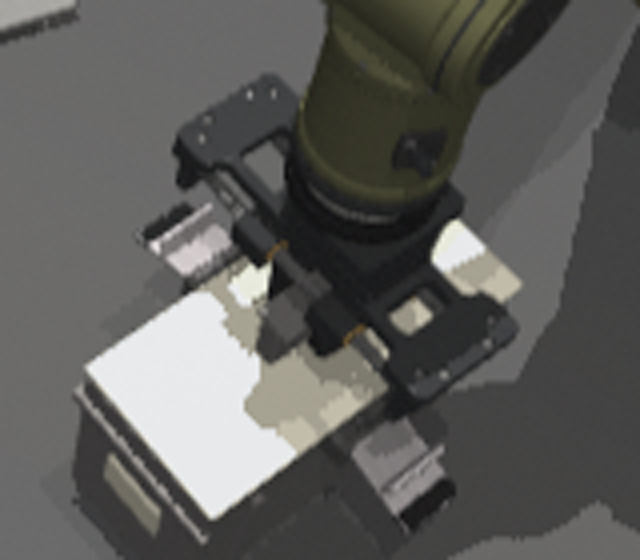

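Request:
apply_moves(delta_pos=[[0,0,0],[0,0,0],[0,0,0],[0,0,0]], yaw=[0,0,0,0], gripper=[0,0,0,0])

```text
clock: 8.5
tool_pos: [0.5272, 0.2306, 0.1713]
eef_rot: [0.706, 0.053, -0.704, 0.054]
contact_force: [-0.3, -0.4, 1.3]
opening: 0.235
```

```bash
python3 - <<'E'
from h import *
save('wrist','w8.png');save('side','d8.png')
E
python3 -c "
import cv2
a=cv2.imread('pics/d8.png')[90:210,190:350];cv2.imwrite('pics/d8a.png',cv2.resize(a,None,fx=4,fy=4,interpolation=2))"
```

```text
(no output)
```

View pics/w8.png

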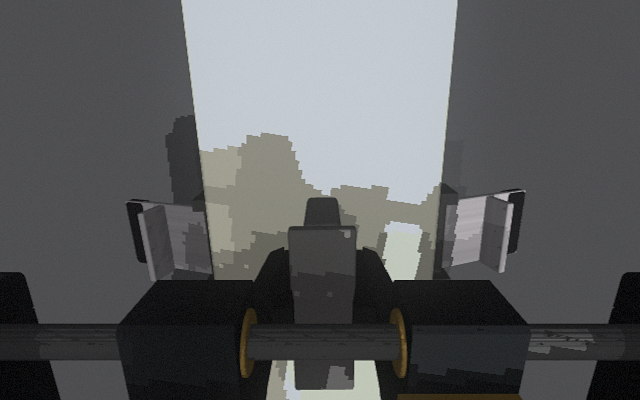

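View pics/d8a.png

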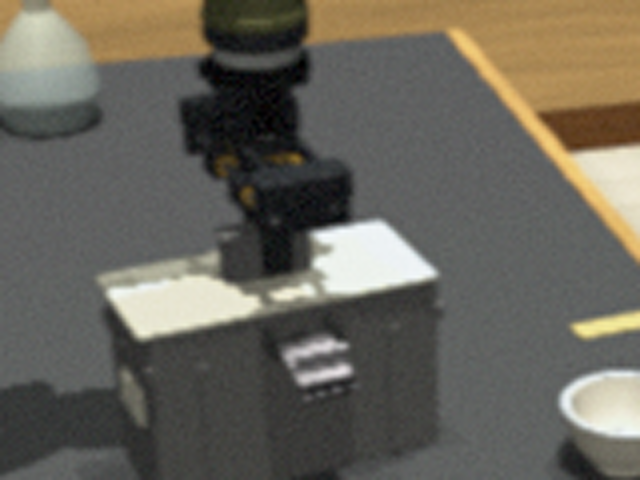

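Request:
apply_moves(delta_pos=[[0,0,0],[0,0,0],[0.4,0,0],[0.4,0,0],[0.4,0,0],[0.4,0,0],[0.4,0,0],[0.4,0,0],[0.4,0,0],[0.4,0,0]], yaw=[0,0,0,0,0,0,0,0,0,0], gripper=[45,45,45,0,0,0,0,0,0,0])

```text
clock: 9.43
tool_pos: [0.5271, 0.2306, 0.1671]
eef_rot: [0.706, 0.053, -0.705, 0.054]
contact_force: [-0.5, 0.8, -2.9]
opening: 0.242
```

Request:
apply_moves(delta_pos=[[0,0,0],[-1,0,0],[-2,0,0],[-3,0,0],[-4,0,0],[-5,0,0],[-6,0,0],[-6,0,0]], yaw=[0,0,0,0,0,0,0,0], gripper=[0,0,0,0,0,0,0,0])

```text
clock: 10.1
tool_pos: [0.5282, 0.231, 0.2297]
eef_rot: [0.707, 0.054, -0.703, 0.053]
contact_force: [0.7, -0.4, -1.3]
opening: 0.254
```

```bash
python3 - <<'E'
from h import *
s=get_state();print(s['clock'],s['tool_pos'],s['opening'],s['contact_force'],s['moment'])
save('side','d9.png');save('scene','s9.png')
E
python3 -c "
import cv2
a=cv2.imread('pics/d9.png')[70:210,190:350];b=cv2.imread('pics/s9.png')[180:320,330:490];cv2.imwrite('pics/d9a.png',cv2.resize(cv2.hconcat([a,b]),None,fx=2.5,fy=2.5,interpolation=2))"
```

```text
10.1 [0.52824005 0.23103521 0.22971312] 0.2541024763738217 [ 0.7496836  -0.38034471 -1.30371649] [ 0.09092339  0.08348352 -0.00242869]
```

View pics/d9a.png

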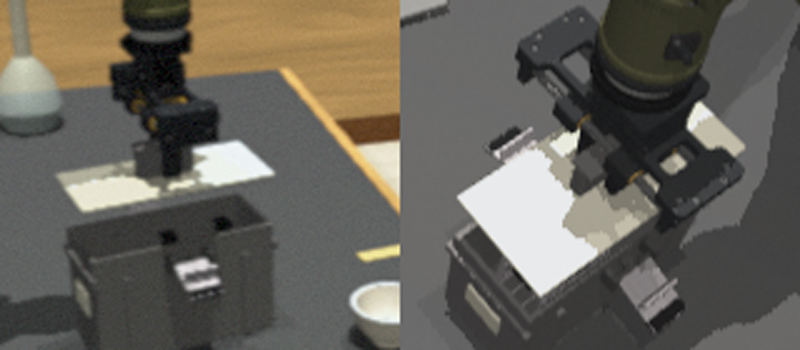

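Request:
apply_moves(delta_pos=[[-1,0,0],[-1,3,0.3],[-1,7,0.7],[-1,11,1.1],[-1,15,1.5],[-1,19,1.9],[-1,22.5,2.2],[-1,24,2.3],[-1,24,2.3],[-1,24,2.3]], yaw=[0,0,0.03,0.06,0.1,0.13,0.15,0.15,0.15,0.15], gripper=[0,0,0,0,0,0,0,0,0,0])

```text
clock: 11.03
tool_pos: [0.5404, -0.0108, 0.2379]
eef_rot: [0.708, -0.0, -0.706, -0.0]
contact_force: [-0.2, 1.5, -1.3]
opening: 0.243
```

```bash
python3 - <<'E'
from h import *
s=get_state();print(s['clock'],s['tool_pos'],s['opening'],s['contact_force'],R.from_quat(s['eef_rot']).as_matrix().round(3).tolist())
save('scene','s10.png');save('side','d10.png')
k=K('scene')
for r in silhouettes('basket1_grip','scene'): print(r['score'],r['bbox'])
for r in spot_point('basket1_grip','scene'): print(r,atz('scene',r['pixel'],.115,k))
for r in spot_point('tote_mouth','scene'): print(r,atz('scene',r['pixel'],.145,k))
E
```

```text
11.0333 [ 0.54044499 -0.01084134  0.23788074] 0.24335723652543798 [-0.17281227  1.47979373 -1.31460961] [[0.002, -0.001, -1.0], [-0.0, -1.0, 0.001], [-1.0, 0.0, -0.002]]
{'pixel': [404.8, 262.1], 'score': 0.19} [0.51558077 0.21980952 0.115     ]
{'pixel': [407.1, 260.7], 'score': 0.93} [0.5215316  0.22946817 0.145     ]
{'pixel': [420.3, 287.1], 'score': 0.18} [0.53042758 0.29568043 0.145     ]
{'pixel': [350.8, 160.8], 'score': 0.16} [ 0.49593407 -0.07886734  0.145     ]
```

View pics/s10.png

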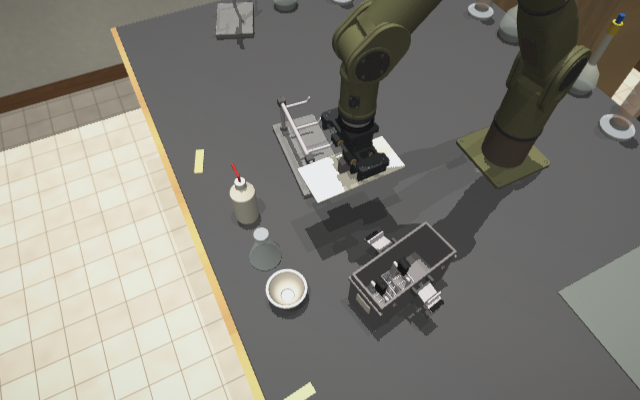

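View pics/d10.png

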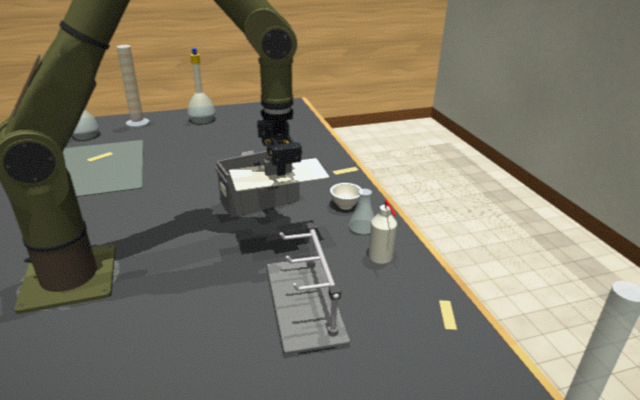

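Request:
apply_moves(delta_pos=[[3.5,0,0],[7,0,0],[10.5,0,0],[14,0,0],[17,0,0],[19,0,0],[20.2,0,0],[20.6,0,0],[20.8,0,0],[20.8,0,0]], yaw=[0,0,0,0,0,0,0,0,0,0], gripper=[0,0,0,0,0,0,0,0,0,0])

```text
clock: 12.12
tool_pos: [0.5411, -0.0073, 0.0305]
eef_rot: [0.708, 0.002, -0.706, 0.002]
contact_force: [0.1, -0.5, -2.0]
opening: 0.246
```

```bash
python3 - <<'E'
from h import *
s=get_state();print(s['clock'],s['tool_pos'],s['opening'],s['contact_force'])
save('side','d11.png')
E
python3 -c "
import cv2
a=cv2.imread('pics/d11.png')[110:250,190:350];cv2.imwrite('pics/d11a.png',cv2.resize(a,None,fx=4,fy=4,interpolation=2))"
```

```text
12.1167 [ 0.54109943 -0.00733426  0.03050928] 0.2462984117336831 [ 0.05391469 -0.49198155 -2.04832475]
```

View pics/d11a.png

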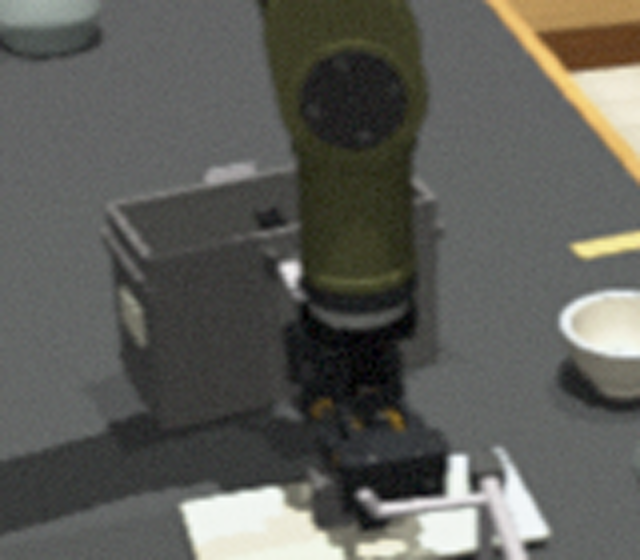

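Request:
apply_moves(delta_pos=[[0.15,0,0],[0.2,0,0],[0.2,0,0],[0.2,0,0],[0.2,0,0],[0.1,0,0],[0,0,0]], yaw=[0,0,0,0,0,0,0], gripper=[0,0,0,25,30,50,60])

```text
clock: 12.75
tool_pos: [0.5418, -0.0077, 0.0309]
eef_rot: [0.709, 0.002, -0.706, 0.002]
contact_force: [-0.2, -0.5, -0.2]
opening: 0.427
```

Request:
apply_moves(delta_pos=[[0,0,0],[-3,0,0],[-7,0,0],[-11,0,0],[-15,0,0],[-19,0,0],[-23,0,0],[-25,0,0],[-25,0,0]], yaw=[0,0,0,0,0,0,0,0,0], gripper=[60,60,60,60,60,60,50,40,35])

```text
clock: 13.5
tool_pos: [0.5434, -0.0082, 0.2858]
eef_rot: [0.712, 0.002, -0.702, 0.001]
contact_force: [0.5, -0.1, 0.3]
opening: 0.397
```

```bash
python3 - <<'E'
from h import *
s=get_state();print(s['clock'],s['tool_pos'],s['opening'],s['contact_force'],R.from_quat(s['eef_rot']).as_matrix().round(3).tolist())
save('wrist','w12.png');save('scene','s12.png');save('side','d12.png')
k=K('wrist')
for r in spot_point('lid_grip','wrist'): print(r,atz('wrist',r['pixel'],.036,k))
E
```

```text
13.5 [ 0.54342618 -0.00824324  0.28579343] 0.3970349162296205 [ 0.48821127 -0.14998924  0.32409868] [[0.014, 0.005, -1.0], [0.001, -1.0, -0.005], [-1.0, -0.001, -0.014]]
{'pixel': [323.1, 169.1], 'score': 0.72} [ 0.53745244 -0.00734508  0.036     ]
```

View pics/w12.png

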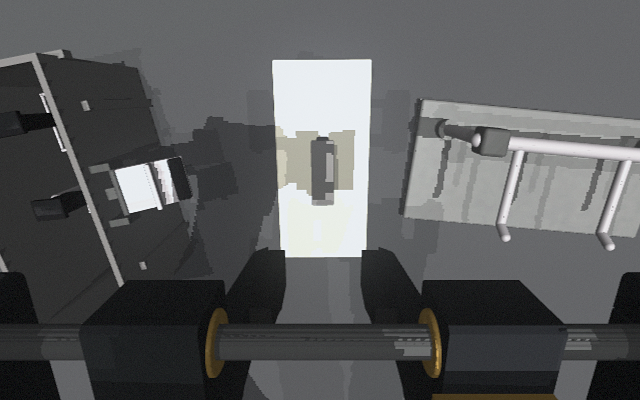

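View pics/s12.png

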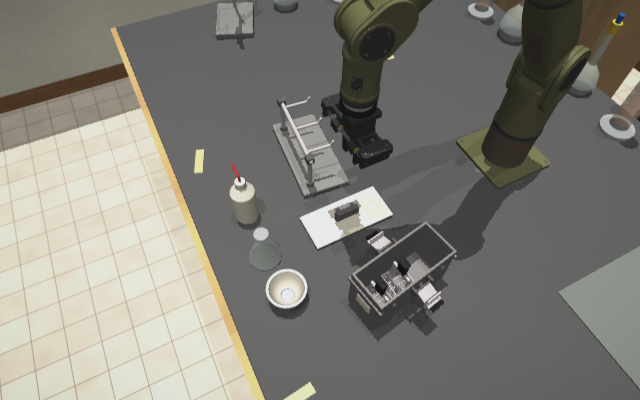

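Request:
apply_moves(delta_pos=[[-2,-2,0],[-2,-5,0],[-2,-8,0.5],[-2,-11,1],[-2,-14,1.2],[-2,-17,1.2],[-2,-19,1.2],[-2,-19,1.2],[-2,-19,1.2],[-2,-19,1.2]], yaw=[-0.12,-0.24,-0.36,-0.48,-0.6,-0.72,-0.84,-0.96,-1.08,-1.2], gripper=[35,35,35,35,35,35,35,35,35,35])

```text
clock: 14.53
tool_pos: [0.5256, 0.1825, 0.2973]
eef_rot: [-0.58, -0.403, 0.582, -0.402]
contact_force: [0.8, 0.4, -0.3]
opening: 0.351
```

Request:
apply_moves(delta_pos=[[0,0,0],[0,0,0],[0,0,0],[0,0,0],[0,0,0]], yaw=[-0.12,-0.24,-0.36,-0.48,-0.52], gripper=[35,35,35,35,35])

```text
clock: 14.95
tool_pos: [0.5246, 0.182, 0.2951]
eef_rot: [0.454, 0.542, -0.459, 0.538]
contact_force: [-0.1, 0.3, 0.4]
opening: 0.351
```

```bash
python3 - <<'E'
from h import *
s=get_state();print(s['clock'],s['tool_pos'],s['opening'],s['q'].round(2),R.from_quat(s['eef_rot']).as_matrix().round(3).tolist())
k=K('wrist');save('wrist','w13.png')
for r in spot_point('basket1_grip','wrist'): print(r,atz('wrist',r['pixel'],.115,k))
for r in spot_point('tote_mouth','wrist'): print(r,atz('wrist',r['pixel'],.145,k))
ks=K('scene');snapshot('scene')
for r in spot_point('basket1_grip','scene'): print(r,atz('scene',r['pixel'],.115,ks))
for r in spot_point('hook1','scene'): print(r['score'],np.round(r['pixel'],1),atz('scene',r['pixel'],.135,ks).round(4))
E
```

```text
14.95 [0.52456895 0.18204955 0.29507787] 0.35080295504793063 [-0.27  0.55 -0.23  1.72  0.15  0.9  -0.4 ] [[-0.008, 0.986, 0.166], [-0.002, 0.166, -0.986], [-1.0, -0.008, 0.0]]
{'pixel': [340.4, 130.4], 'score': 0.91} [0.52982416 0.23178368 0.145     ]
0.9 [308.2 126.5] [ 0.5386 -0.2454  0.135 ]
0.71 [319.3 143.7] [ 0.5392 -0.1753  0.135 ]
0.62 [296.4 102.9] [ 0.5289 -0.344   0.135 ]
0.49 [403.  263.8] [0.5299 0.2284 0.135 ]
```

View pics/w13.png

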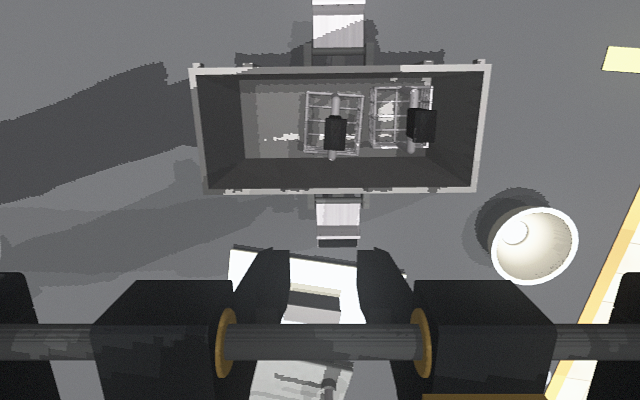

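```bash
python3 - <<'E'
from h import *
from scipy.optimize import least_squares
k=K('wrist');im=cv2.imread('pics/w13.png');g=im.max(2)
th=.165
def box(c,yaw,capx=.006):
    u=np.array([np.cos(yaw),np.sin(yaw)]);v=np.array([-u[1],u[0]])
    return np.array([proj('wrist',[*(np.array(c)+a*capx*u+b*.013*v),z],k) for a in(-1,1) for b in(-1,1) for z in(.091,.135)])
for r in [(315,105,355,158),(400,98,442,150)]:
    m=(g<45).astype(np.uint8)*0
    sub=(g[r[1]:r[3],r[0]:r[2]]<40).astype(np.uint8)
    n,l,st,ce=cv2.connectedComponentsWithStats(sub);i=1+np.argmax(st[1:,4]);b=st[i]
    bb=[b[0]+r[0],b[1]+r[1],b[0]+b[2]+r[0],b[1]+b[3]+r[1]]
    def f(p):
        q=box(p,th);return [q[:,0].min()-bb[0],q[:,1].min()-bb[1],q[:,0].max()-bb[2],q[:,1].max()-bb[3]]
    s=least_squares(f,[.53,.23]);print(bb,st[i],s.x,np.round(s.fun,1))
a=im[50:210,180:500];cv2.imwrite('pics/w13a.png',cv2.resize(a,None,fx=2.5,fy=2.5,interpolation=2))
E
```

```text
[np.int32(326), np.int32(115), np.int32(341), np.int32(120)] [11 10 15  5 38] [0.52470186 0.24003317] [ -0.1 -15.2   0.   14. ]
[np.int32(406), np.int32(108), np.int32(437), np.int32(139)] [  6  10  31  31 256] [0.60161612 0.24682381] [ 1.  -2.  -0.8  1.8]
```

View pics/w13a.png

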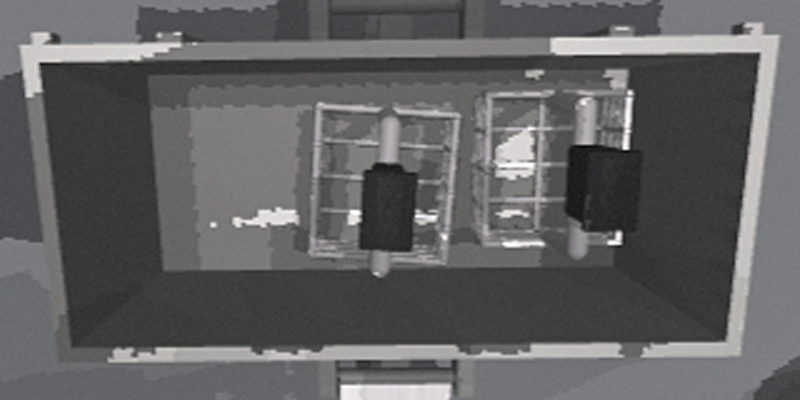

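```bash
cat >> h.py <<'E'
from scipy.optimize import least_squares
def fitgrip(bb,yaw,n='wrist',k=None,capx=.009,zb=.005,g0=(.53,.23)):
    k=k or K(n)
    def box(c):
        u=np.array([np.cos(yaw),np.sin(yaw)]);v=np.array([-u[1],u[0]])
        L=[(.006,zb+.086),(capx,zb+.125),(capx,zb+.130)]
        return np.array([proj(n,[*(np.array(c)+a*w*u+b*.013*v),z],k) for a in(-1,1) for b in(-1,1) for w,z in L])
    def f(p):
        q=box(p);return [q[:,0].min()-bb[0],q[:,1].min()-bb[1],q[:,0].max()-bb[2],q[:,1].max()-bb[3]]
    s=least_squares(f,g0);return s.x,np.round(s.fun,1)
E
python3 - <<'E'
from h import *
k=K('wrist')
for c in(.006,.009):
  print(fitgrip((324,115,347,150.5),.15,k=k,capx=c));print(fitgrip((407,107,437,143),.15,k=k,capx=c))
c=np.array([.5285,.230]);
s=get_state();print(s['tool_pos'])
E
```

```text
(array([0.52896775, 0.22688717]), array([ 4. , -0.1, -3.4,  0. ]))
(array([0.60232058, 0.24554029]), array([ 0.2,  0.5, -0.2, -0.5]))
(array([0.52849336, 0.22680893]), array([ 0.3, -0.1, -0.3,  0.1]))
(array([0.60060472, 0.24525967]), array([-1.6,  0.5,  1.4, -0.4]))
[0.52527919 0.18242193 0.29653224]
```

```bash
python3 -c "
import cv2
a=cv2.imread('pics/s12.png')[85:205,260:360];cv2.imwrite('pics/s12a.png',cv2.resize(a,None,fx=5,fy=5,interpolation=2))
a=cv2.imread('pics/d12.png')[215:355,255:355];cv2.imwrite('pics/d12a.png',cv2.resize(a,None,fx=4,fy=4,interpolation=2))"
```

```text
(no output)
```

View pics/s12a.png

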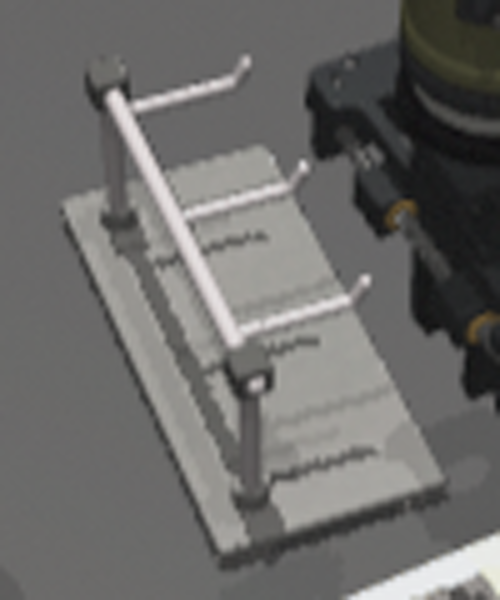

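View pics/d12a.png

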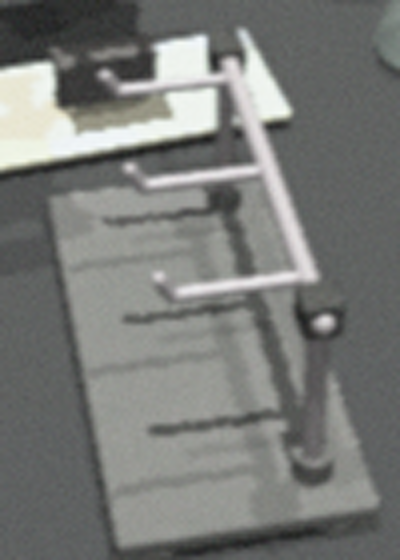

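```bash
python3 - <<'E'
from h import *
ks={n:K(n) for n in('scene','side')}
F=[]
hy={1:-.09,2:0,3:.09}
def a(n,h,x,z,p):F.append((n,(x,hy[h],z),p))
for h,t,e,j in [(1,(309.2,97.4),(307,101),(286,106)),(2,(320.8,118.4),(318.6,122.4),(297,127.8)),(3,(333,141.4),(330,145),(308,151))]:
    a('scene',h,-.039,.146,t);a('scene',h,-.031,.131,e);a('scene',h,.033,.131,j)
for h,t,e in [(3,(281.3,233.8),(284.5,237.5)),(2,(287.5,257.5),(292,261)),(1,(295,285),(299,288.8))]:
    a('side',h,-.039,.146,t);a('side',h,-.031,.131,e)
for n,x,y,p in [('scene',-.07,-.145,(313,115)),('scene',-.07,.145,(349,183)),('scene',.07,.145,(304,195)),('scene',.07,-.145,(273,126)),('side',-.07,.145,(268.8,263.8)),('side',-.07,-.145,(284.5,351.3)),('side',.07,-.145,(349.5,340))]:
    F.append((n,(x,y,.018),p))
def W(p,l):
    c,s=np.cos(p[2]),np.sin(p[2]);return [p[0]+c*l[0]-s*l[1],p[1]+s*l[0]+c*l[1],l[2]]
f=lambda p:np.concatenate([proj(n,W(p,l),ks[n])-q for n,l,q in F])
s=least_squares(f,[.533,-.257,-.087],loss='soft_l1');print(s.x)
print(np.round(f(s.x).reshape(-1,2),1).tolist())
for n in('scene','side'):
    F2=[x for x in F if x[0]==n];r=least_squares(lambda p:np.concatenate([proj(m,W(p,l),ks[m])-q for m,l,q in F2]),s.x);print(n,r.x)
for y in(-.09,0,.09):print(W(s.x,(0,y,.135)))
E
```

```text
[ 0.53691062 -0.25484903 -0.08857632]
[[-0.3, -0.8], [-0.6, 0.1], [-0.4, 0.7], [-0.5, -0.8], [-1.0, -0.2], [-0.8, 0.4], [-0.4, -1.1], [-0.3, -0.2], [-0.4, 0.3], [-0.7, -1.5], [-0.4, -0.3], [-0.8, -1.7], [-1.6, -0.2], [-1.3, -2.1], [-1.3, -0.7], [-0.7, -2.0], [-0.5, -2.3], [-1.2, 0.2], [-2.3, -1.6], [-2.1, -1.1], [-0.4, -0.6], [0.8, 0.3]]
scene [ 0.53593777 -0.25223631 -0.09622684]
side [ 0.53814961 -0.25798332 -0.09298651]
[np.float64(0.5289491733479825), np.float64(-0.3444962060343925), 0.135]
[np.float64(0.5369106216465133), np.float64(-0.2548490346289889), 0.135]
[np.float64(0.544872069945044), np.float64(-0.16520186322358527), 0.135]
```

```bash
python3 - <<'E'
from h import *
print(tool2([.5285,.2268,.112]),get_state()['tool_pos'])
E
```

```text
[18.44599799  1.11706935 -4.3378187 ] [0.52527919 0.18242193 0.29653224]
```

Move above first and verify alignment, then go down.

Request:
apply_moves(delta_pos=[[0,1.1,-3],[2,1.1,-4.3],[6,1.1,-4.3],[10,1.1,-4.3],[13,1.1,-4.3],[14,1.1,-4.3],[14,1.1,-4.3]], yaw=[0,0,0,0,0,0,0], gripper=[35,35,35,35,35,35,35], force=30)

```text
clock: 15.83
tool_pos: [0.527, 0.2257, 0.154]
eef_rot: [0.455, 0.54, -0.462, 0.537]
contact_force: [0.3, -0.1, -0.9]
opening: 0.35
```

```bash
python3 - <<'E'
from h import *
save('wrist','w14.png');save('scene','s14.png');save('side','d14.png')
print(tool2([.5285,.2268,.112]),get_state()['tool_pos'])
a=cv2.imread('pics/d14.png')[70:210,190:350];b=cv2.imread('pics/s14.png')[180:320,330:490];cv2.imwrite('pics/d14a.png',cv2.resize(cv2.hconcat([a,b]),None,fx=2.5,fy=2.5,interpolation=2))
E
```

```text
[ 4.62183224 -0.13169516  0.01437314] [0.52985561 0.22713706 0.1582162 ]
```

View pics/w14.png

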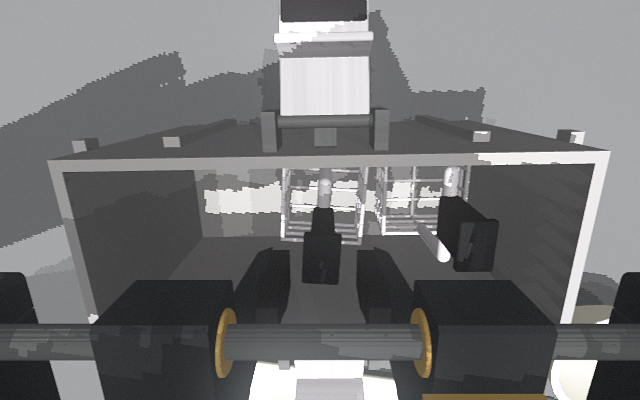

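View pics/d14a.png

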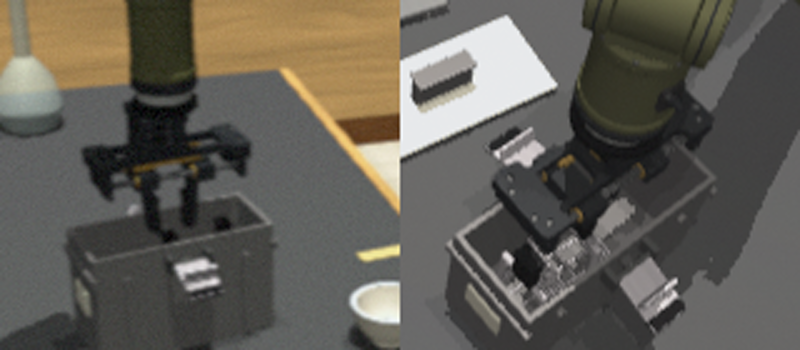

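Request:
apply_moves(delta_pos=[[2,-0.1,0],[4,-0.1,0],[4.5,-0.1,0],[4.5,-0.1,0],[4.5,-0.1,0],[4.5,-0.1,0],[4.5,-0.1,0],[4.5,-0.1,0],[4.5,-0.1,0],[4.5,-0.1,0]], yaw=[0,0,0,0,0,0,0,0,0,0], gripper=[35,35,35,35,0,0,0,0,0,0], force=30)

```text
clock: 16.82
tool_pos: [0.5293, 0.2272, 0.1144]
eef_rot: [0.459, 0.539, -0.458, 0.538]
contact_force: [-1.8, -1.3, 7.1]
opening: 0.165
```

```bash
python3 - <<'E'
from h import *
s=get_state();print(s['clock'],s['tool_pos'],s['opening'],s['contact_force'])
save('wrist','w15.png')
E
```

```text
16.8167 [0.52933067 0.22721136 0.11442228] 0.16503118511977002 [-1.82032919 -1.25555979  7.09688981]
```

View pics/w15.png

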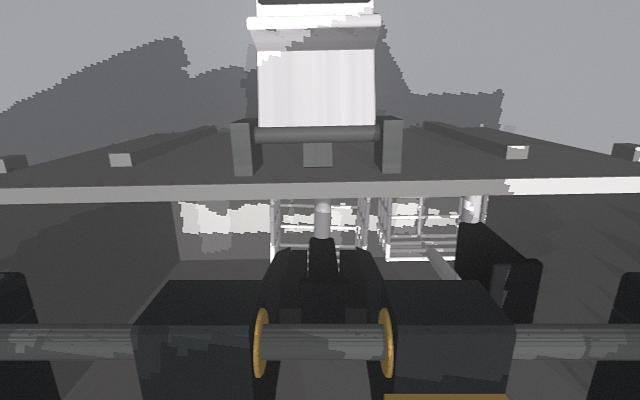

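Request:
apply_moves(delta_pos=[[0,0,0],[-1,0,0],[-2.5,0,0],[-5,0,0],[-8,0,0],[-11,0,0],[-14,0,0],[-17,0,0],[-19,0,0],[-19,0,0]], yaw=[0,0,0,0,0,0,0,0,0,0], gripper=[0,0,0,0,0,0,0,0,0,0])

```text
clock: 17.7
tool_pos: [0.5314, 0.2283, 0.3096]
eef_rot: [0.462, 0.537, -0.455, 0.539]
contact_force: [0.2, 0.0, -0.7]
opening: 0.168
```

```bash
python3 - <<'E'
from h import *
s=get_state();print(s['clock'],s['tool_pos'],s['opening'],s['contact_force'],R.from_quat(s['eef_rot']).as_matrix().round(3).tolist())
save('side','d16.png');save('scene','s16.png')
a=cv2.imread('pics/d16.png')[30:210,190:350];b=cv2.imread('pics/s16.png')[140:320,330:490];cv2.imwrite('pics/d16a.png',cv2.resize(cv2.hconcat([a,b]),None,fx=2.5,fy=2.5,interpolation=2))
E
```

```text
17.7 [0.5313928  0.2282696  0.30957688] 0.16842472531669347 [ 0.1701423   0.04342058 -0.71316282] [[0.008, 0.987, 0.159], [0.005, 0.159, -0.987], [-1.0, 0.009, -0.004]]
```

View pics/d16a.png

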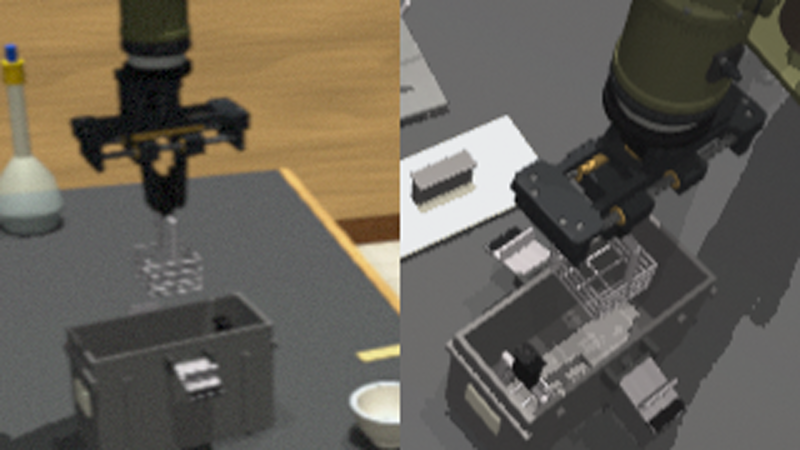

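Request:
apply_moves(delta_pos=[[0,-0.5,1.5],[0,-1.3,4],[0,-2.3,7],[0,-3.5,10.5],[0,-4.6,14],[0,-5.8,17.5],[0,-7,21],[0,-8.2,24.5],[0,-9.3,28],[0,-10.3,31]], yaw=[0,0.03,0.06,0.09,0.12,0.15,0.18,0.21,0.24,0.25], gripper=[0,0,0,0,0,0,0,0,0,0])

```text
clock: 18.63
tool_pos: [0.4749, -0.0981, 0.3028]
eef_rot: [-0.522, -0.477, 0.523, -0.475]
contact_force: [-1.1, 0.5, -1.5]
opening: 0.167
```

```bash
python3 - <<'E'
from h import *
s=get_state();print(s['clock'],s['tool_pos'],s['opening'],s['contact_force'],R.from_quat(s['eef_rot']).as_matrix().round(3).tolist())
print(tool2([.439,-.336,.29]))
save('side','d17.png')
E
```

```text
18.6333 [ 0.47488769 -0.09813278  0.30278319] 0.16678901421365322 [-1.07754858  0.5438871  -1.457426  ] [[-0.003, 0.996, -0.092], [0.001, -0.092, -0.996], [-1.0, -0.003, -0.001]]
[ 1.26866719 -1.36906518 24.01744433]
```

View pics/d17.png

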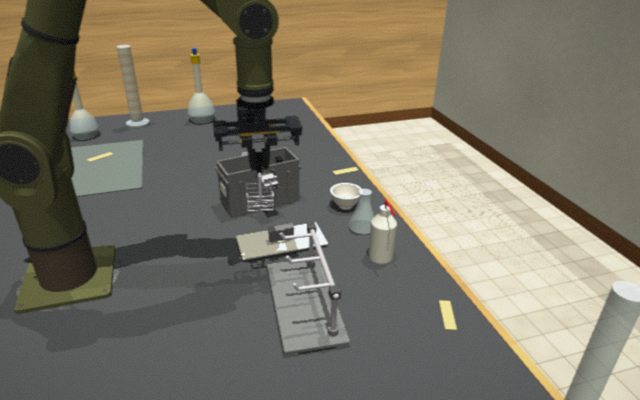

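Request:
apply_moves(delta_pos=[[0,-0.2,3.5],[0,-0.4,7],[0,-0.6,10.5],[0,-0.8,14],[0,-1,17.5],[0,-1.2,20.5],[0,-1.4,23],[0,-1.4,24],[0,-1.4,24],[0,-1.4,24]], yaw=[0,0,0,0,0,0,0,0,0,0], gripper=[0,0,0,0,0,0,0,0,0,0])

```text
clock: 19.52
tool_pos: [0.4348, -0.3413, 0.3028]
eef_rot: [-0.522, -0.475, 0.527, -0.473]
contact_force: [0.5, 1.0, -1.0]
opening: 0.169
```

```bash
python3 - <<'E'
from h import *
s=get_state();print(s['clock'],s['tool_pos'],s['opening'],s['contact_force'],R.from_quat(s['eef_rot']).as_matrix().round(3).tolist())
print(tool2([.439,-.336,.186]))
save('side','d18.png');save('wrist','w18.png')
E
```

```text
19.5167 [ 0.43484512 -0.34127227  0.30277467] 0.1687537261382407 [ 0.48533018  0.97544977 -0.95792934] [[-0.007, 0.995, -0.101], [-0.002, -0.101, -0.995], [-1.0, -0.007, 0.002]]
[11.67337456  0.43822121 -0.59508748]
```

View pics/d18.png

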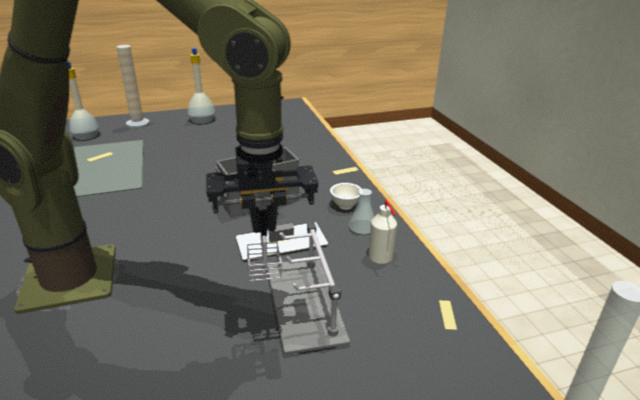

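View pics/w18.png

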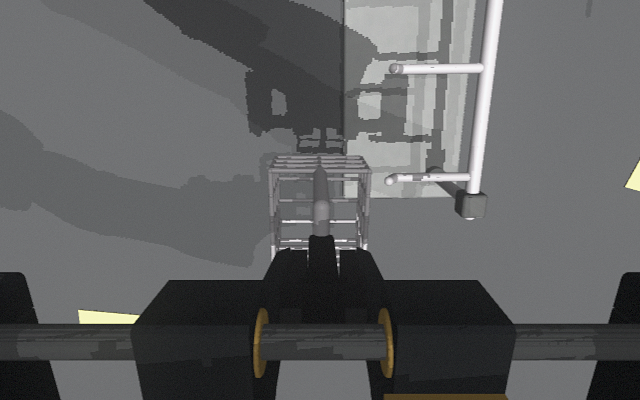

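```bash
python3 - <<'E'
from h import *
k=K('wrist')
for n,t,e,j in [('h2',(396,69),(404,69),(482,68)),('h1',(390,181),(399,179.5),(470,177))]:
    print(n,'tip',atz('wrist',t,.145,k).round(4),'elbow',atz('wrist',e,.133,k).round(4),'rail',atz('wrist',j,.131,k).round(4))
s=get_state();print(s['tool_pos'])
E
```

```text
h2 tip [ 0.501  -0.2523  0.145 ] elbow [ 0.5098 -0.2525  0.133 ] rail [ 0.573 -0.258  0.131]
h1 tip [ 0.4928 -0.3413  0.145 ] elbow [ 0.5027 -0.344   0.133 ] rail [ 0.566  -0.3484  0.131 ]
[ 0.43563446 -0.34023616  0.30340857]
```

```bash
python3 - <<'E'
from h import *
print(tool2([.442,-.337,.186]),tool2([.532,-.345,.186]))
E
```

```text
[11.73623188  0.66721248 -0.41632828] [11.68555144  9.70212626 -0.50444491]
```

Request:
apply_moves(delta_pos=[[2,0.5,-0.4],[5,0.6,-0.4],[8,0.6,-0.4],[10.5,0.6,-0.4],[11.7,0.6,-0.4],[11.7,0.6,-0.4],[11.7,0.6,-0.4],[11.7,0.6,-0.4]], yaw=[-0.01,-0.01,-0.01,-0.01,-0.01,-0.01,-0.01,-0.01], gripper=[0,0,0,0,0,0,0,0])

```text
clock: 20.28
tool_pos: [0.4426, -0.3364, 0.1875]
eef_rot: [-0.52, -0.478, 0.523, -0.478]
contact_force: [-0.7, 0.3, -1.2]
opening: 0.166
```

```bash
python3 - <<'E'
from h import *
s=get_state();print(s['clock'],s['tool_pos'],s['opening'],s['contact_force'],R.from_quat(s['eef_rot']).as_matrix().round(3).tolist())
print(tool2([.532,-.345,.186]))
save('side','d19.png');save('wrist','w19.png')
a=cv2.imread('pics/d19.png')[180:360,200:400];cv2.imwrite('pics/d19a.png',cv2.resize(a,None,fx=3,fy=3,interpolation=2))
E
```

```text
20.2833 [ 0.44256206 -0.33641035  0.18747648] 0.16625652424011567 [-0.74859858  0.31021346 -1.22227555] [[-0.004, 0.996, -0.087], [-0.003, -0.087, -0.996], [-1.0, -0.004, 0.003]]
[0.11516241 8.98505654 0.08109969]
```

View pics/d19a.png

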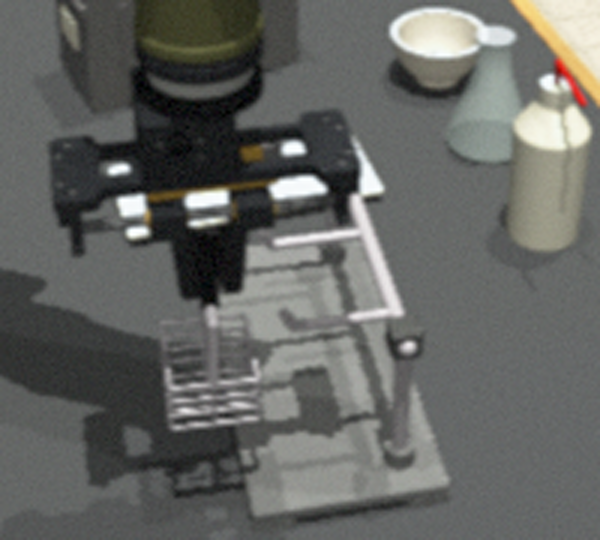

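View pics/w19.png

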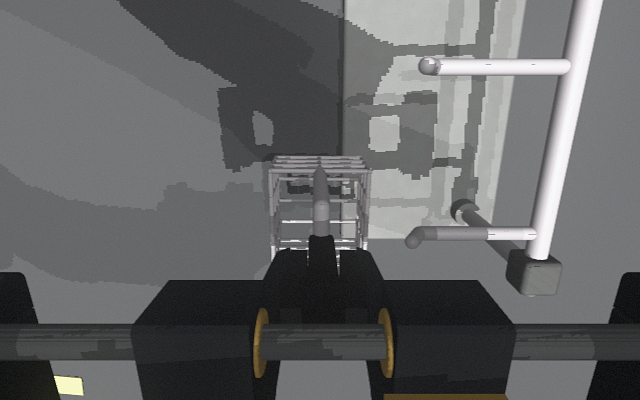

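Request:
apply_moves(delta_pos=[[0,1.5,0],[0,3,0],[0,4.5,0],[0,6,0],[0,7.5,0],[0,8.7,0.1],[0,8.9,0.1],[0,8.9,0.1]], yaw=[0,0,0,0,0,0,0,0], gripper=[0,0,0,0,0,0,0,0])

```text
clock: 21.05
tool_pos: [0.5317, -0.3457, 0.1882]
eef_rot: [-0.52, -0.477, 0.523, -0.478]
contact_force: [0.6, 0.1, -2.1]
opening: 0.167
```

```bash
python3 - <<'E'
from h import *
s=get_state();print(s['clock'],s['tool_pos'],s['opening'],s['contact_force'],R.from_quat(s['eef_rot']).as_matrix().round(3).tolist())
print(tool2([.532,-.345,.160]))
save('side','d20.png');save('wrist','w20.png')
a=cv2.imread('pics/d20.png')[180:360,200:400];cv2.imwrite('pics/d20a.png',cv2.resize(a,None,fx=3,fy=3,interpolation=2))
E
```

```text
21.05 [ 0.5316539  -0.34571544  0.18816143] 0.16689796134371312 [ 0.57499254  0.06147281 -2.11959824] [[-0.002, 0.996, -0.087], [-0.004, -0.087, -0.996], [-1.0, -0.002, 0.004]]
[ 2.81576399  0.03303293 -0.08580218]
```

View pics/d20a.png

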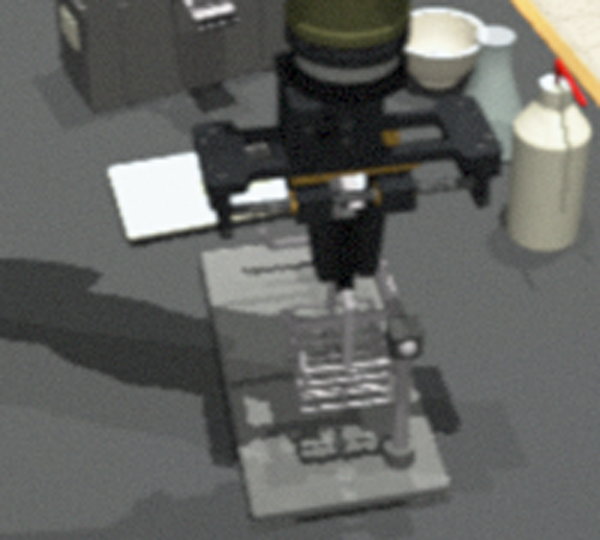

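View pics/w20.png

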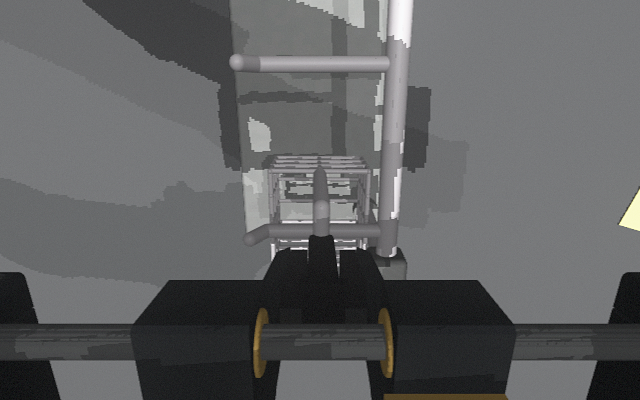

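Request:
apply_moves(delta_pos=[[0.8,0,0],[1.6,0,0],[2.2,0,0],[2.5,0,0],[2.7,0,0],[2.7,0,0]], yaw=[0,0,0,0,0,0], gripper=[0,0,0,0,0,0])

```text
clock: 21.65
tool_pos: [0.5293, -0.3462, 0.1612]
eef_rot: [-0.519, -0.478, 0.524, -0.477]
contact_force: [-2.7, 1.1, 5.8]
opening: 0.164
```

```bash
python3 - <<'E'
from h import *
s=get_state();print(s['clock'],s['tool_pos'],s['opening'],s['contact_force'])
save('side','d21.png');save('wrist','w21.png')
a=cv2.imread('pics/d21.png')[180:360,200:400];cv2.imwrite('pics/d21a.png',cv2.resize(a,None,fx=3,fy=3,interpolation=2))
E
```

```text
21.65 [ 0.52928825 -0.3461672   0.16122289] 0.1644809969287111 [-2.67087282  1.0732978   5.82963559]
```

View pics/d21a.png

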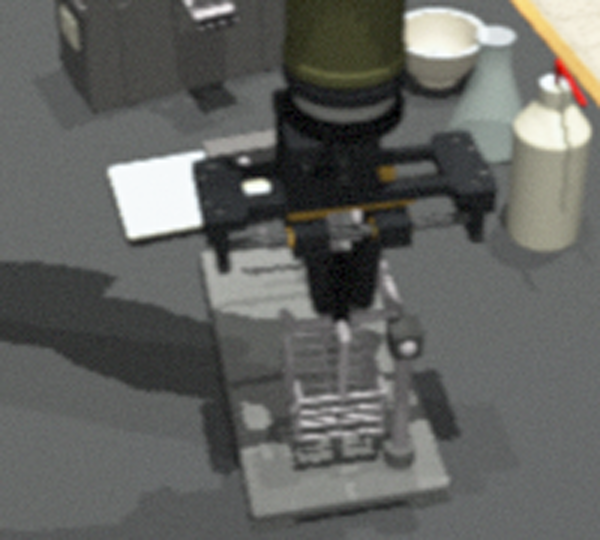

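View pics/w21.png

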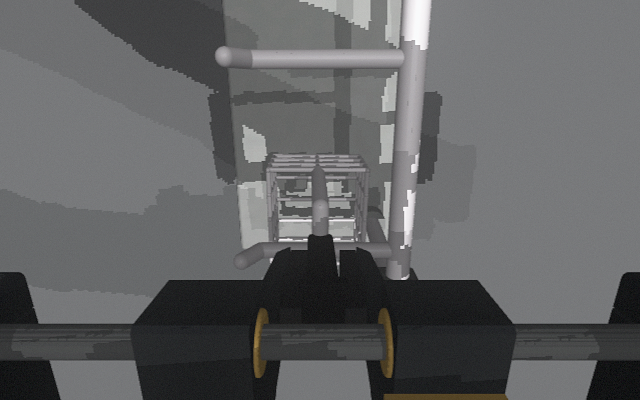

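Request:
apply_moves(delta_pos=[[0,0,0],[0,0,0],[0,0,0],[0,0,0],[0,0,0],[0,0,0]], yaw=[0,0,0,0,0,0], gripper=[22,28,34,40,40,40])

```text
clock: 22.25
tool_pos: [0.5293, -0.3461, 0.1612]
eef_rot: [-0.519, -0.478, 0.524, -0.477]
contact_force: [0.1, 0.1, -0.1]
opening: 0.401
```

```bash
python3 - <<'E'
from h import *
s=get_state();print(s['clock'],s['tool_pos'],s['opening'],s['contact_force'])
save('wrist','w22.png')
E
```

```text
22.25 [ 0.52934083 -0.34614827  0.16117718] 0.40118131588377065 [ 0.14423648  0.08098129 -0.05447046]
```

View pics/w22.png

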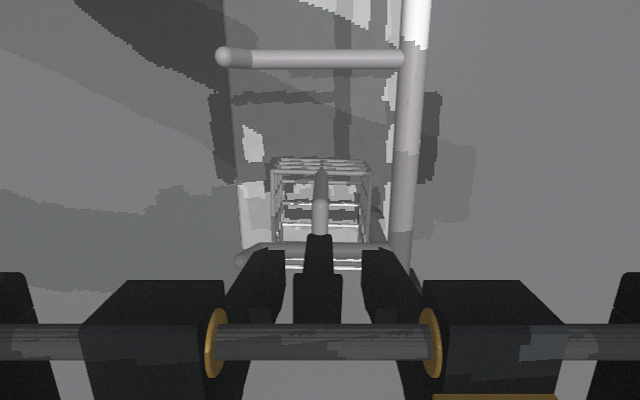

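Hanging and centred between the open fingers. Raise, then look.

Request:
apply_moves(delta_pos=[[-1,0,0],[-3,0,0],[-6,0,0],[-9,0,0],[-12,0,0],[-14,0,0],[-14,0,-4],[-14,0,-8],[-14,0,-12],[-14,0,-16]], yaw=[0,0,0,0,0,0,0,0,0,0], gripper=[40,40,40,40,40,40,40,40,40,40])

```text
clock: 23.13
tool_pos: [0.5442, -0.1847, 0.3016]
eef_rot: [-0.52, -0.477, 0.524, -0.477]
contact_force: [1.1, -0.1, -0.7]
opening: 0.397
```

```bash
python3 - <<'E'
from h import *
s=get_state();print(s['clock'],s['tool_pos'],s['opening'],s['contact_force'])
save('wrist','w23.png');save('side','d23.png');save('scene','s23.png')
a=cv2.imread('pics/d23.png')[180:360,200:400];cv2.imwrite('pics/d23a.png',cv2.resize(a,None,fx=3,fy=3,interpolation=2))
k=K('wrist')
for r in spot_point('basket1_grip','wrist'): print(r,atz('wrist',r['pixel'],.163,k))
for r in spot_point('basket1_grip','side'): print(r,atz('side',r['pixel'],.163))
print(tool2([.525,.182,.30]))
E
```

```text
23.1333 [ 0.54415049 -0.18470209  0.30163146] 0.3974284426040093 [ 1.05217976 -0.05030785 -0.67846563]
[ -0.04800918  -5.17077924 -36.58161727]
```

View pics/d23a.png

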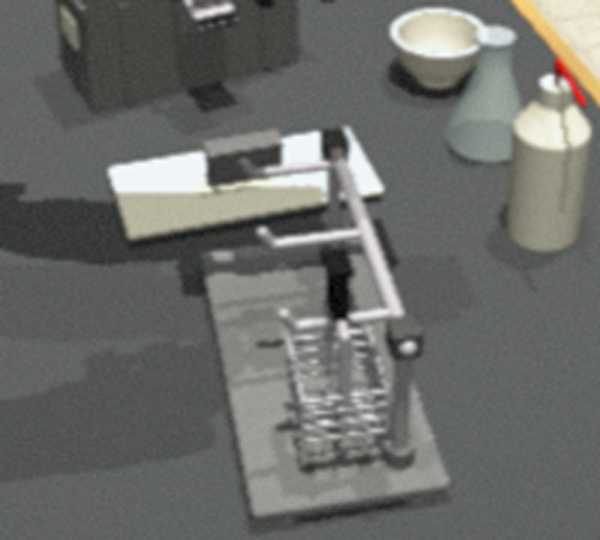

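View pics/s23.png

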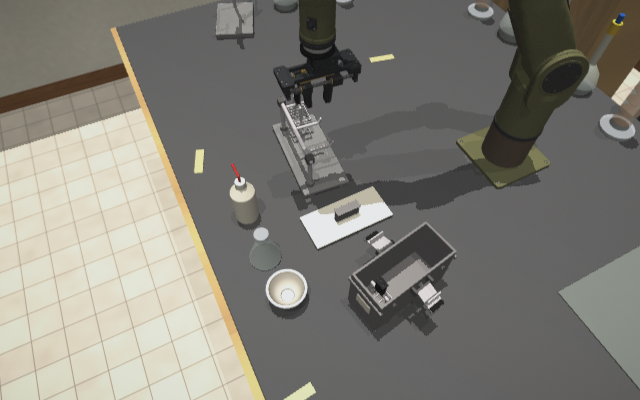

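Request:
apply_moves(delta_pos=[[0,0.1,-4],[0,0.2,-8],[0,0.4,-12],[0,0.6,-16],[0,0.8,-20],[0,1,-24],[0,1.1,-28],[0,1.2,-32],[0,1.2,-35.5],[0,1.2,-38]], yaw=[-0.03,-0.06,-0.1,-0.14,-0.17,-0.2,-0.23,-0.24,-0.24,-0.24], gripper=[33,33,33,33,33,33,33,33,33,33])

```text
clock: 24.22
tool_pos: [0.5905, 0.1926, 0.2993]
eef_rot: [0.459, 0.537, -0.463, 0.536]
contact_force: [0.2, 0.4, 0.2]
opening: 0.331
```

```bash
python3 - <<'E'
from h import *
s=get_state();print(s['clock'],s['tool_pos'],s['opening'],s['contact_force'],R.from_quat(s['eef_rot']).as_matrix().round(3).tolist())
im=save('wrist','w24.png')
cv2.imwrite('pics/w24a.png',cv2.resize(im[40:240,230:430,::-1],None,fx=3,fy=3,interpolation=2))
E
```

```text
24.2167 [0.59046753 0.19259923 0.29928064] 0.33064149461961745 [0.21573848 0.41340915 0.24640125] [[-0.004, 0.989, 0.151], [-0.004, 0.151, -0.989], [-1.0, -0.005, 0.003]]
```

View pics/w24a.png

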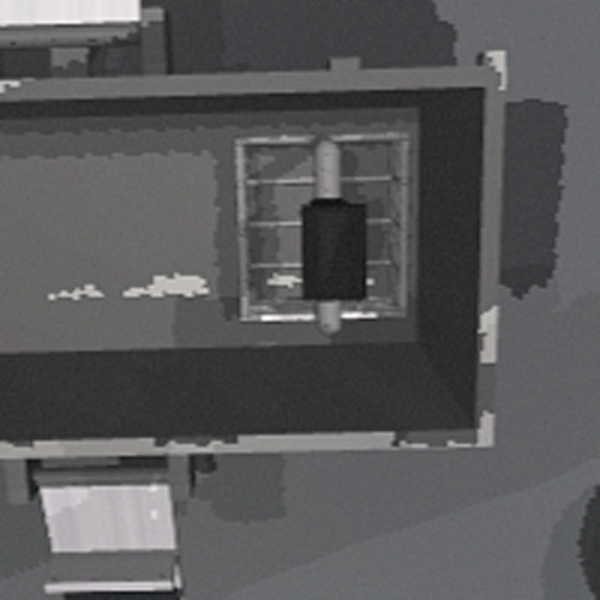

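```bash
python3 - <<'E'
from h import *
for c in(.006,.009):
    r=fitgrip((330.5,106,352.3,140),.15,capx=c);print(r,tool2([*r[0],.112]))
k=K('wrist')
for p in [(230+485/3,40+80/3),(230+485/3,40+440/3)]:print(atz('wrist',p,.145,k))
E
```

```text
(array([0.597744  , 0.25252505]), array([ 2.8, -0.2, -2.4,  0.1])) [18.72559088  1.68242826 -5.15801588]
(array([0.59702881, 0.25240443]), array([-0.4, -0.2,  0.4,  0.2])) [18.72584916  1.60990365 -5.15732696]
[0.6269759  0.30174865 0.145     ]
[0.64730313 0.20898966 0.145     ]
```

Request:
apply_moves(delta_pos=[[0,1.6,-3],[2,1.6,-5.1],[6,1.6,-5.1],[10,1.6,-5.1],[13,1.6,-5.1],[14,1.6,-5.1],[14,1.6,-5.1],[14,1.6,-5.1]], yaw=[0,0,0,0,0,0,0,0], gripper=[30,30,30,30,30,30,30,30])

```text
clock: 24.93
tool_pos: [0.5987, 0.2506, 0.1602]
eef_rot: [0.46, 0.538, -0.46, 0.536]
contact_force: [0.2, 0.1, 0.5]
opening: 0.298
```

```bash
python3 - <<'E'
from h import *
save('wrist','w25.png');save('scene','s25.png')
print(tool2([.597,.252,.112]),get_state()['tool_pos'])
b=cv2.imread('pics/s25.png')[180:320,330:490];cv2.imwrite('pics/s25a.png',cv2.resize(b,None,fx=4,fy=4,interpolation=2))
E
```

```text
[ 4.97629347 -0.22171264 -0.04077994] [0.59923111 0.25176977 0.16176345]
```

View pics/w25.png

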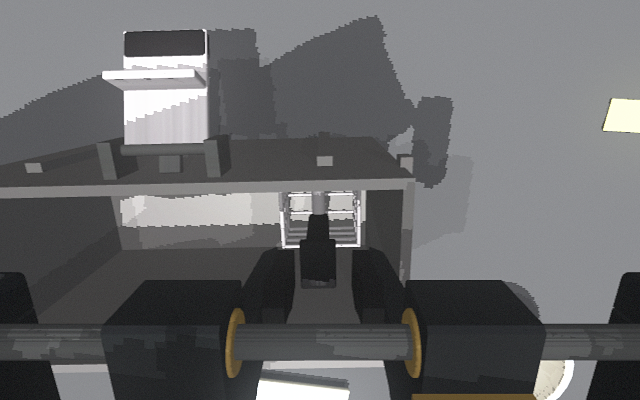

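View pics/s25a.png

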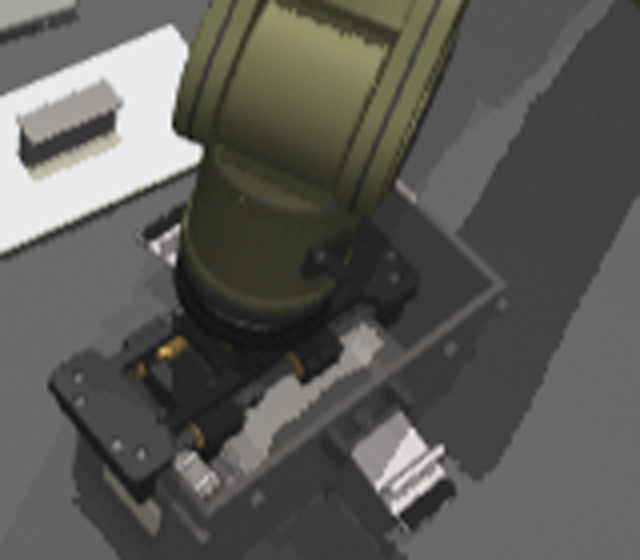

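Request:
apply_moves(delta_pos=[[0,-0.3,0],[2,-0.3,0],[4,-0.3,0],[4.9,-0.3,0],[4.9,-0.3,0],[4.9,-0.3,0],[4.9,-0.3,0],[4.9,-0.3,0],[4.9,-0.3,0],[4.9,-0.3,0]], yaw=[0,0,0,0,0,0,0,0,0,0], gripper=[30,30,30,30,30,0,0,0,0,0])

```text
clock: 25.87
tool_pos: [0.5968, 0.2521, 0.1139]
eef_rot: [0.461, 0.538, -0.458, 0.537]
contact_force: [-1.9, 0.5, 4.0]
opening: 0.169
```

```bash
python3 - <<'E'
from h import *
s=get_state();print(s['clock'],s['tool_pos'],s['opening'],s['contact_force'])
save('wrist','w26.png')
E
```

```text
25.8667 [0.59677665 0.25210423 0.11392182] 0.16926448920335044 [-1.90324063  0.48392809  3.97274425]
```

View pics/w26.png

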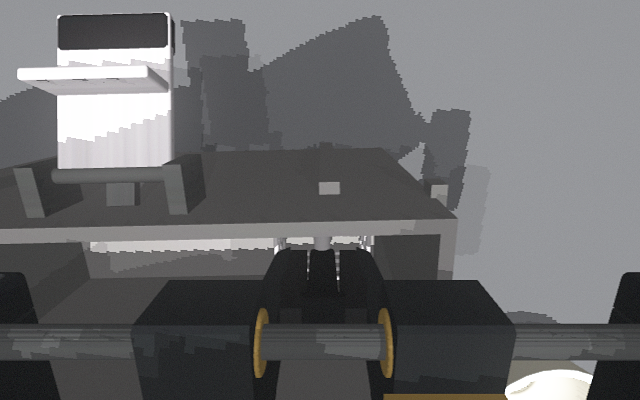

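Gripped. Lift.

Request:
apply_moves(delta_pos=[[0,0,0],[-1,0,0],[-2.5,0,0],[-5,0,0],[-8,0,0],[-11,0,0],[-14,0,0],[-17,0,0],[-19,0,0],[-19,0,0]], yaw=[0,0,0,0,0,0,0,0,0,0], gripper=[0,0,0,0,0,0,0,0,0,0])

```text
clock: 26.75
tool_pos: [0.5986, 0.2522, 0.3094]
eef_rot: [0.464, 0.537, -0.455, 0.538]
contact_force: [0.1, 0.8, -0.4]
opening: 0.161
```

```bash
python3 - <<'E'
from h import *
s=get_state();print(s['clock'],s['tool_pos'],s['opening'],s['contact_force'],R.from_quat(s['eef_rot']).as_matrix().round(3).tolist())
save('side','d27.png');save('scene','s27.png')
a=cv2.imread('pics/d27.png')[30:210,190:350];b=cv2.imread('pics/s27.png')[140:320,330:490];cv2.imwrite('pics/d27a.png',cv2.resize(cv2.hconcat([a,b]),None,fx=2.5,fy=2.5,interpolation=2))
print(tool2([.455,-.157,.31]))
E
```

```text
26.75 [0.59860963 0.25218458 0.30944787] 0.16083635344579178 [ 0.10806055  0.81629171 -0.38801375] [[0.011, 0.988, 0.155], [0.009, 0.155, -0.988], [-1.0, 0.012, -0.007]]
[ -0.79953113 -20.30296725  38.09742259]
```

View pics/d27a.png

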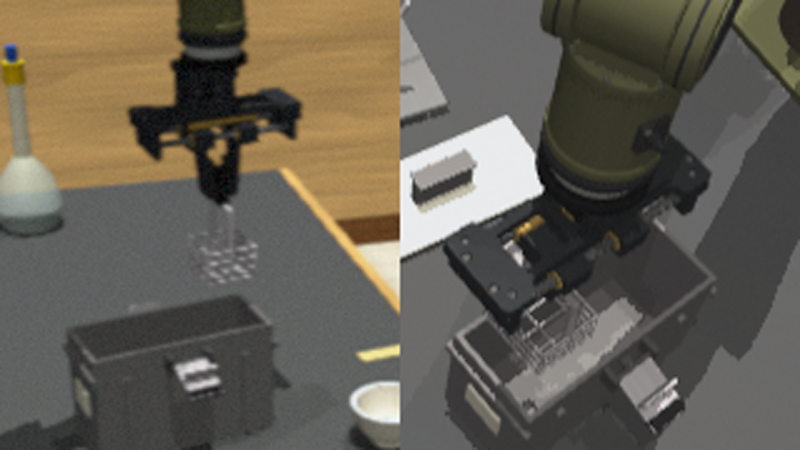

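Request:
apply_moves(delta_pos=[[0,-1,1.5],[0,-2.5,4],[0,-4,7],[0,-6,10.5],[0,-8,14],[0,-10,17.5],[0,-12,21],[0,-14,24.5],[0,-15.5,28],[0,-17,31]], yaw=[0,0.03,0.06,0.09,0.12,0.15,0.18,0.21,0.24,0.245], gripper=[0,0,0,0,0,0,0,0,0,0])

```text
clock: 27.68
tool_pos: [0.4741, -0.0843, 0.3008]
eef_rot: [0.523, 0.478, -0.522, 0.475]
contact_force: [0.9, -0.7, -2.6]
opening: 0.171
```

```bash
python3 - <<'E'
from h import *
s=get_state();print(s['clock'],s['tool_pos'],s['opening'],s['contact_force'],R.from_quat(s['eef_rot']).as_matrix().round(3).tolist())
print(tool2([.458,-.158,.27]))
E
```

```text
27.6833 [ 0.47408084 -0.08433299  0.30076307] 0.17109207705601026 [ 0.93262366 -0.71752903 -2.60155111] [[-0.002, 0.996, -0.091], [0.004, -0.091, -0.996], [-1.0, -0.002, -0.004]]
[ 3.04911725 -0.92133153  7.49479286]
```

Request:
apply_moves(delta_pos=[[0,-0.4,2.5],[0,-0.8,5.5],[0,-0.9,7.5],[1,-0.9,7.5],[1,-0.9,7.5],[1,-0.9,7.5]], yaw=[0,0,0,0,0,0], gripper=[0,0,0,0,0,0])

```text
clock: 28.18
tool_pos: [0.4569, -0.1576, 0.289]
eef_rot: [-0.522, -0.48, 0.523, -0.474]
contact_force: [-0.4, 0.5, -1.2]
opening: 0.168
```

```bash
python3 - <<'E'
from h import *
s=get_state();print(s['clock'],s['tool_pos'],s['opening'],s['contact_force'],R.from_quat(s['eef_rot']).as_matrix().round(3).tolist())
save('side','d28.png');save('wrist','w28.png')
E
```

```text
28.1833 [ 0.45690009 -0.15756739  0.28900497] 0.1675006923310947 [-0.37199836  0.45422107 -1.1764529 ] [[-0.006, 0.996, -0.091], [0.006, -0.091, -0.996], [-1.0, -0.006, -0.005]]
```

View pics/w28.png

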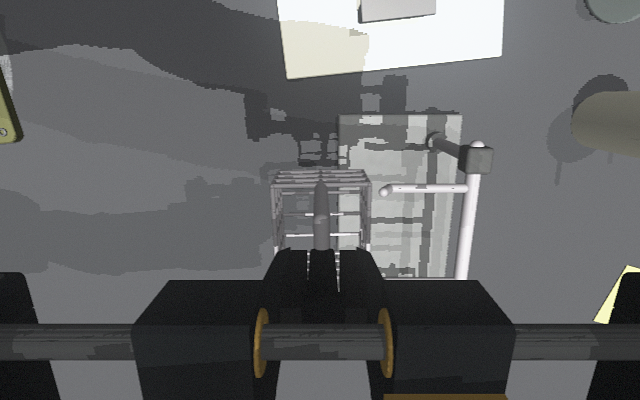

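View pics/d28.png

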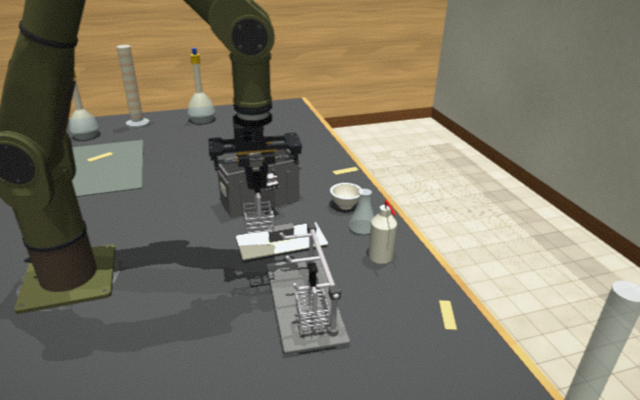

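```bash
python3 - <<'E'
from h import *
k=K('wrist')
print(atz('wrist',(385.5,190),.145,k).round(4),atz('wrist',(394,188),.133,k).round(4),atz('wrist',(467,187.5),.131,k).round(4))
print(tool2([.458,-.158,.186]))
E
```

```text
[ 0.5094 -0.1602  0.145 ] [ 0.5186 -0.1626  0.133 ] [ 0.5813 -0.1684  0.131 ]
[10.39808872  0.04149699  0.14258588]
```

Request:
apply_moves(delta_pos=[[2,0,0.1],[5,0,0.1],[8,0,0.1],[9.8,0,0.1],[10.3,0,0.1],[10.3,0,0.1],[10.3,0,0.1]], yaw=[0,0,0,0,0,0,0], gripper=[0,0,0,0,0,0,0])

```text
clock: 28.87
tool_pos: [0.4583, -0.1572, 0.1877]
eef_rot: [0.522, 0.479, -0.521, 0.476]
contact_force: [-0.1, 0.2, -1.5]
opening: 0.163
```

```bash
python3 - <<'E'
from h import *
s=get_state();print(s['clock'],s['tool_pos'],s['opening'],s['contact_force'],R.from_quat(s['eef_rot']).as_matrix().round(3).tolist())
print(tool2([.548,-.165,.187]))
save('side','d29.png')
a=cv2.imread('pics/d29.png')[150:350,200:400];cv2.imwrite('pics/d29a.png',cv2.resize(a,None,fx=3,fy=3,interpolation=2))
E
```

```text
28.8667 [ 0.4583336  -0.15716584  0.18765118] 0.16319857131170887 [-0.11599129  0.23491981 -1.49684991] [[-0.002, 0.996, -0.089], [0.005, -0.089, -0.996], [-1.0, -0.003, -0.005]]
[ 0.04150294  9.00092724 -0.01434269]
```

View pics/d29a.png

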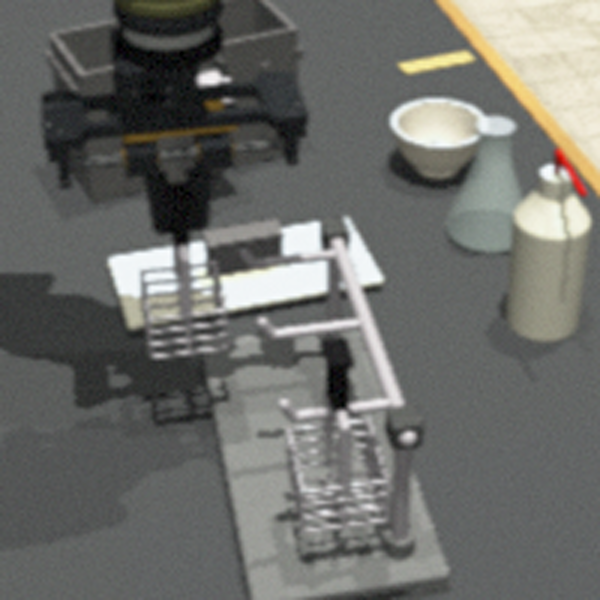

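Request:
apply_moves(delta_pos=[[0,1.5,0],[0,3,0],[0,4.5,0],[0,6,0],[0,7.5,0],[0,8.8,0],[0,8.9,0],[0,8.9,0]], yaw=[0,0,0,0,0,0,0,0], gripper=[0,0,0,0,0,0,0,0])

```text
clock: 29.58
tool_pos: [0.5478, -0.1653, 0.1889]
eef_rot: [0.523, 0.478, -0.521, 0.476]
contact_force: [-0.2, -0.5, -1.3]
opening: 0.164
```

```bash
python3 - <<'E'
from h import *
s=get_state();print(s['clock'],s['tool_pos'],s['opening'],s['contact_force'])
print(tool2([.547,-.165,.160]))
save('wrist','w30.png')
E
```

```text
29.5833 [ 0.54777252 -0.16528174  0.18891623] 0.16421933288756935 [-0.16893045 -0.49091557 -1.30697783]
[ 2.89166125 -0.0803914  -0.0087011 ]
```

View pics/w30.png

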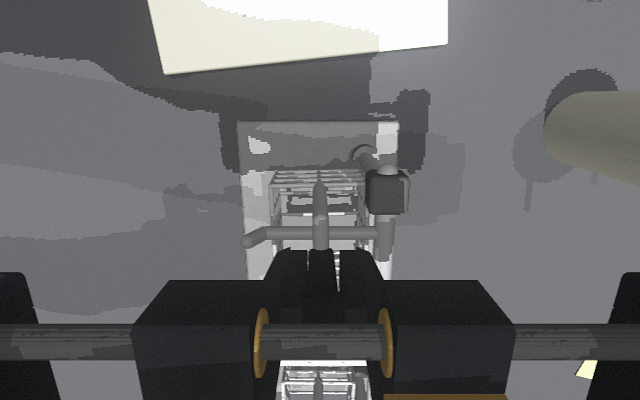

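Request:
apply_moves(delta_pos=[[0.8,0,0],[1.6,0,0],[2.2,0,0],[2.6,0,0],[2.8,0,0],[2.8,0,0]], yaw=[0,0,0,0,0,0], gripper=[0,0,0,0,0,0])

```text
clock: 30.13
tool_pos: [0.5468, -0.1653, 0.1611]
eef_rot: [0.523, 0.478, -0.521, 0.476]
contact_force: [-1.8, 0.9, 5.9]
opening: 0.165
```

```bash
python3 - <<'E'
from h import *
s=get_state();print(s['clock'],s['tool_pos'],s['opening'],s['contact_force'])
save('side','d31.png');save('wrist','w31.png')
a=cv2.imread('pics/d31.png')[150:350,200:400];b=cv2.imread('pics/w31.png');cv2.imwrite('pics/d31a.png',cv2.hconcat([cv2.resize(a,(400,400)),b[:,120:520]]))
E
```

```text
30.1333 [ 0.54677904 -0.16533716  0.16108431] 0.16496640569887064 [-1.76752377  0.93782764  5.86509711]
```

View pics/d31a.png

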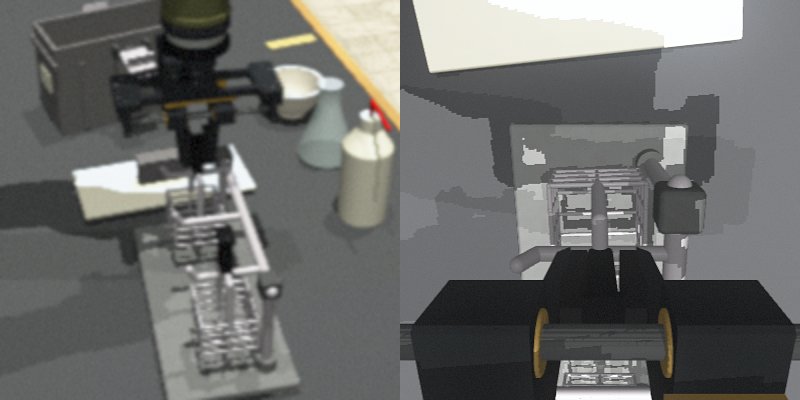

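Request:
apply_moves(delta_pos=[[0,0,0],[0,0,0],[0,0,0],[0,0,0],[0,0,0],[0,0,0]], yaw=[0,0,0,0,0,0], gripper=[22,28,34,40,40,40])

```text
clock: 30.73
tool_pos: [0.5468, -0.1653, 0.161]
eef_rot: [0.523, 0.478, -0.521, 0.476]
contact_force: [1.1, 0.0, -0.3]
opening: 0.399
```

Request:
apply_moves(delta_pos=[[-1,0,0],[-3,0,0],[-6,0,0],[-9,0,0],[-12,0,0],[-14,0,0],[-14,0,-4],[-14,0,-8],[-14,0,-10]], yaw=[0,0,0,0,0,0,0,0,0], gripper=[40,40,40,40,40,40,40,50,60])

```text
clock: 31.48
tool_pos: [0.5563, -0.0609, 0.303]
eef_rot: [0.523, 0.48, -0.518, 0.477]
contact_force: [-0.4, 0.9, -0.9]
opening: 0.528
```

```bash
python3 - <<'E'
from h import *
s=get_state();print(s['clock'],s['tool_pos'],s['opening'],s['contact_force'],R.from_quat(s['eef_rot']).as_matrix().round(3).tolist())
k=K('wrist')
save('side','d32.png');save('wrist','w32.png');save('scene','s32.png')
a=cv2.imread('pics/d32.png')[150:350,200:400];b=cv2.imread('pics/s32.png')[60:260,250:450];cv2.imwrite('pics/d32a.png',cv2.resize(cv2.hconcat([a,b]),None,fx=2,fy=2,interpolation=2))
for r in spot_point('lid_grip','wrist'):print(r,atz('wrist',r['pixel'],.036,k))
for r in spot_point('lid_grip','scene'):print(r,atz('scene',r['pixel'],.036))
for r in silhouettes('lid_grip','scene')[:1]:
    c=max(cv2.findContours(r['mask'].astype(np.uint8),0,2)[0],key=cv2.contourArea)
    q=cv2.approxPolyDP(c,6,True)[:,0];print([(p.tolist(),atz('scene',p,.014)[:2].round(4).tolist()) for p in q])
E
```

```text
31.4833 [ 0.55634321 -0.06087655  0.30299158] 0.5278954659032767 [-0.36762314  0.90259072 -0.89945312] [[0.002, 0.996, -0.085], [0.008, -0.085, -0.996], [-1.0, 0.001, -0.008]]
{'pixel': [333.2, 79.5], 'score': 0.79} [0.57624896 0.02950222 0.036     ]
{'pixel': [343.5, 227.8], 'score': 0.8} [0.57328794 0.0363865  0.036     ]
{'pixel': [318.7, 137.3], 'score': 0.46} [ 0.48988539 -0.27642516  0.036     ]
[([369, 202], [0.4626, -0.0164]), ([295, 234], [0.6907, -0.0151]), ([312, 266], [0.6913, 0.0889]), ([388, 230], [0.4623, 0.0846])]
```

View pics/d32a.png

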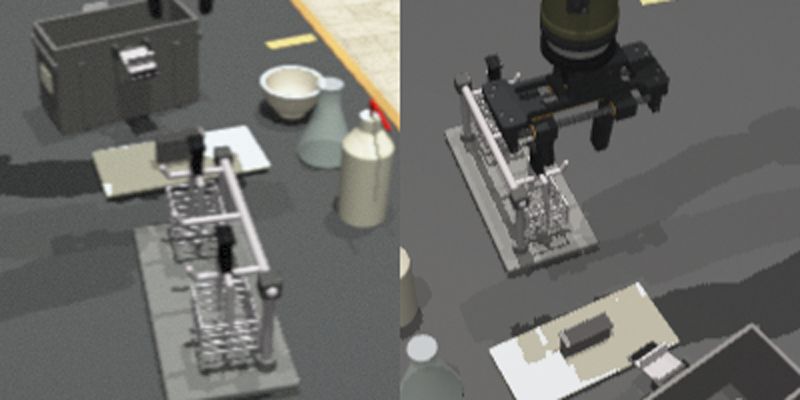

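View pics/w32.png

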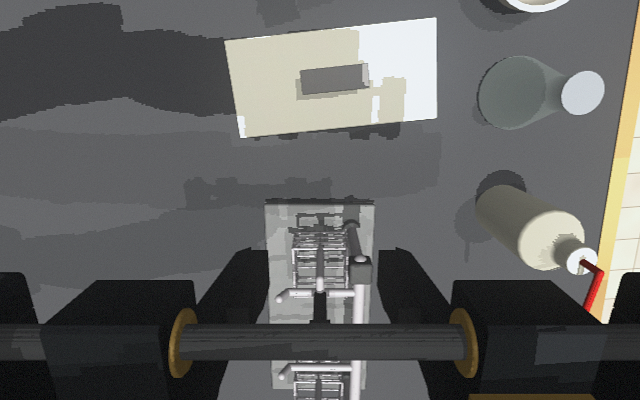

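```bash
python3 - <<'E'
from h import *
k=K('wrist')
q=[atz('wrist',p,.014,k)[:2] for p in [(225,41),(437,17),(438,117),(241,138)]]
for a in q:print(a.round(4))
print(np.mean(q,0),np.arctan2(*(q[1]-q[0])[::-1]),np.arctan2(*(q[2]-q[3])[::-1]))
print(atz('wrist',(334,79),.050,k))
E
```

```text
[0.4611 0.0722]
[0.6926 0.0745]
[ 0.6943 -0.0311]
[ 0.4615 -0.0339]
[0.57740566 0.02039748] 0.009965647989277857 0.012155816562158453
[0.57582447 0.02085578 0.05      ]
```

Request:
apply_moves(delta_pos=[[0,0.5,-3],[0,1.2,-6],[0,1.2,-9],[0,1.2,-9.8],[0,1.2,-9.8],[0,1.2,-9.8],[0,1.2,-9.8],[0,1.2,-9.8],[0,1.2,-9.8],[0,1.2,-9.8]], yaw=[0.12,0.24,0.36,0.48,0.6,0.72,0.84,0.96,1.08,1.2], gripper=[60,60,60,60,60,60,60,60,60,60])

```text
clock: 32.62
tool_pos: [0.5766, 0.0264, 0.3021]
eef_rot: [-0.701, -0.096, 0.701, -0.094]
contact_force: [-0.4, 0.1, -0.2]
opening: 0.601
```

Request:
apply_moves(delta_pos=[[0,0,0],[0,0,0],[0,0,0],[0,0,0]], yaw=[0.12,0.24,0.28,0.28], gripper=[60,60,60,60])

```text
clock: 32.95
tool_pos: [0.5767, 0.0247, 0.3021]
eef_rot: [-0.707, 0.004, 0.707, 0.005]
contact_force: [0.6, 0.7, 0.2]
opening: 0.598
```

```bash
python3 - <<'E'
from h import *
s=get_state();print(s['clock'],s['tool_pos'],s['opening'],s['contact_force'],R.from_quat(s['eef_rot']).as_matrix().round(3).tolist())
k=K('wrist')
save('wrist','w33.png')
for r in spot_point('lid_grip','wrist'):print(r,atz('wrist',r['pixel'],.036,k))
E
```

```text
32.95 [0.57665325 0.02468827 0.30212249] 0.5982516110371418 [0.59974724 0.70186794 0.19514557] [[-0.001, -0.013, -1.0], [0.001, -1.0, 0.013], [-1.0, -0.001, 0.001]]
{'pixel': [314.9, 161.1], 'score': 0.59} [0.57802112 0.03448706 0.036     ]
```

View pics/w33.png

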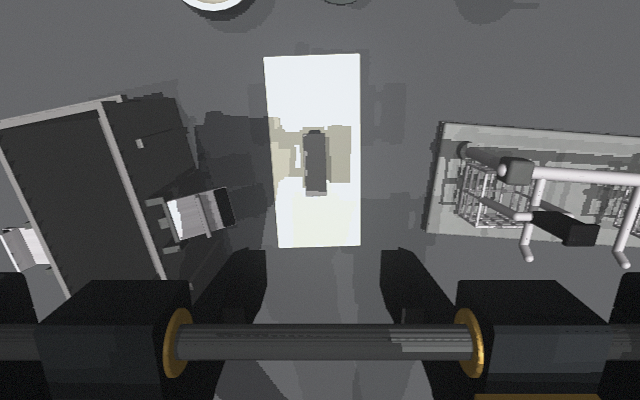

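```bash
python3 - <<'E'
from h import *
k=K('wrist')
q=[atz('wrist',p,.014,k)[:2] for p in [(264,57),(360,53.5),(360,245.5),(279,247.5)]]
for a in q:print(a.round(4))
print(np.mean(q,0),np.arctan2(*(q[0]-q[3])[::-1]),np.arctan2(*(q[1]-q[2])[::-1]))
t=atz('wrist',(316,163),.054,k);print(t)
s=get_state();print(s['tool_pos'])
save('scene','s33.png')
for r in spot_point('lid_grip','scene'):print(r,atz('scene',r['pixel'],.036))
print(tool2([.578,.034,.034]))
E
```

```text
[0.6914 0.0903]
[ 0.6938 -0.0164]
[ 0.4613 -0.0213]
[0.4595 0.0849]
[0.57649937 0.03437231] 0.023171902459417935 0.021143437128655896
[0.57938019 0.03354393 0.054     ]
[0.57663876 0.02525607 0.30212269]
{'pixel': [339.8, 228.9], 'score': 0.88} [0.58358147 0.03500949 0.036     ]
[26.81550819 -0.77269689 -0.14544434]
```

Request:
apply_moves(delta_pos=[[0,1.7,0],[4,1.7,0],[8,1.7,0],[12,1.7,0],[16,1.7,0],[18,1.7,0],[18,1.7,0],[18,1.7,0]], yaw=[-0.035,-0.035,-0.035,-0.035,-0.035,-0.035,-0.035,-0.035], gripper=[100,100,100,100,100,100,100,100])

```text
clock: 33.82
tool_pos: [0.5761, 0.0087, 0.1217]
eef_rot: [-0.706, -0.01, 0.708, -0.008]
contact_force: [0.5, 0.2, -0.5]
opening: 1.003
```

```bash
python3 - <<'E'
from h import *
s=get_state();print(s['clock'],s['tool_pos'],s['opening'],s['contact_force'],R.from_quat(s['eef_rot']).as_matrix().round(3).tolist())
save('wrist','w34.png');save('scene','s34.png')
b=cv2.imread('pics/s34.png')[120:320,280:480];cv2.imwrite('pics/s34a.png',cv2.resize(b,None,fx=3,fy=3,interpolation=2))
print(tool2([.578,.008,.036]))
E
```

```text
33.8167 [0.57607641 0.00872732 0.12167989] 1.003336914529888 [ 0.5435805   0.24941731 -0.53421862] [[-0.002, 0.025, -1.0], [0.002, -1.0, -0.025], [-1.0, -0.002, 0.002]]
[8.78088319e+00 8.83366340e-02 2.98097544e-03]
```

View pics/w34.png

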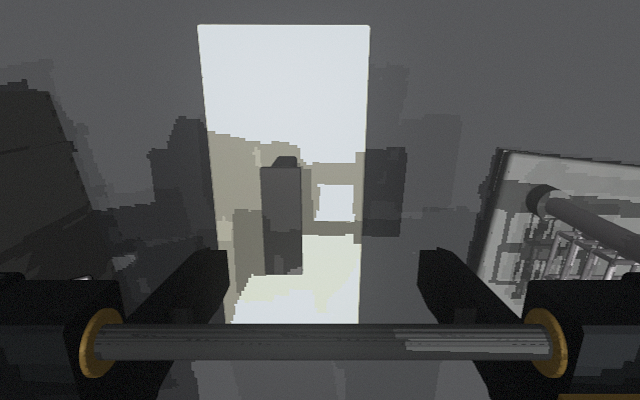

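View pics/s34a.png

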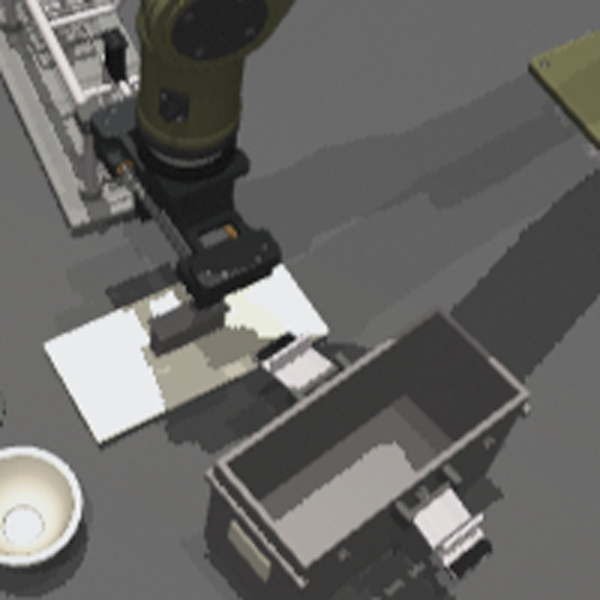

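Request:
apply_moves(delta_pos=[[3,0,0],[6,0,0],[8,0,0],[8.5,0,0],[8.5,0.3,0],[8.5,0.9,0],[8.5,1.5,0],[8.5,2.2,0],[8.5,2.9,0],[8.5,2.9,0]], yaw=[0,0,0,0,0,0,0,0,0,0], gripper=[100,100,100,100,100,100,100,100,100,100])

```text
clock: 34.75
tool_pos: [0.5794, -0.023, 0.0398]
eef_rot: [0.709, 0.008, -0.705, 0.008]
contact_force: [0.1, -0.0, -0.7]
opening: 0.998
```

```bash
python3 - <<'E'
from h import *
s=get_state();print(s['clock'],s['tool_pos'],s['opening'],s['contact_force'],R.from_quat(s['eef_rot']).as_matrix().round(3).tolist())
save('wrist','w35.png');save('scene','s35.png')
b=cv2.imread('pics/s35.png')[120:320,280:480];cv2.imwrite('pics/s35a.png',cv2.resize(b,None,fx=3,fy=3,interpolation=2))
E
```

```text
34.75 [ 0.57935064 -0.02295941  0.03976476] 0.9983297186618456 [ 0.10955216 -0.02450064 -0.69091346] [[0.005, 0.022, -1.0], [0.0, -1.0, -0.022], [-1.0, -0.0, -0.005]]
```

View pics/w35.png

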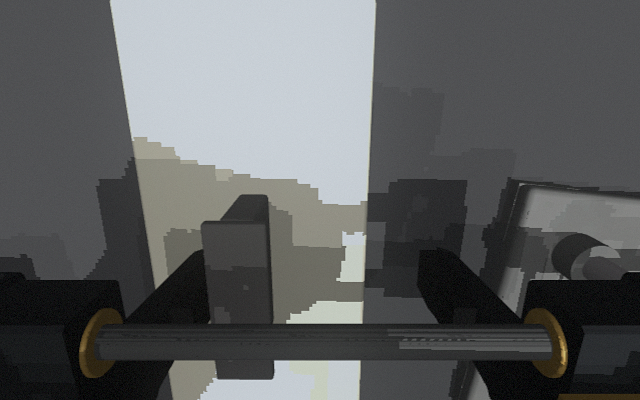

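View pics/s35a.png

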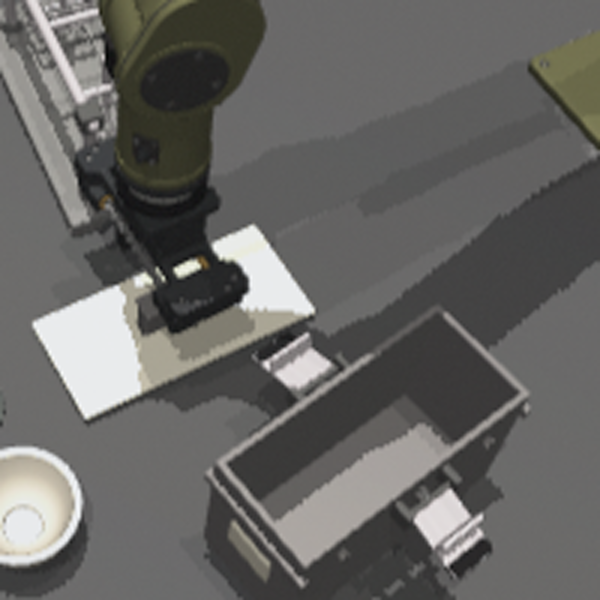

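Request:
apply_moves(delta_pos=[[0,-1.5,0],[0,-3.2,0],[0.4,-3.2,0],[0.8,-3.2,0],[0.9,-3.2,0],[0.9,-3.2,0],[0.9,-3.2,0],[0.9,-3.2,0],[0.9,-3.2,0],[0.9,-3.2,0]], yaw=[0,0,0,0,0,0,0,0,0,0], gripper=[100,100,80,60,50,40,0,0,0,0], force=40)

```text
clock: 35.68
tool_pos: [0.5783, 0.0105, 0.0304]
eef_rot: [0.708, 0.009, -0.706, 0.008]
contact_force: [-0.0, 0.1, -0.5]
opening: 0.416
```

Request:
apply_moves(delta_pos=[[0,0,0],[0,0,0],[0,0,0],[0,0,0]], yaw=[0,0,0,0], gripper=[0,0,0,0])

```text
clock: 36.02
tool_pos: [0.5783, 0.0103, 0.0304]
eef_rot: [0.708, 0.009, -0.706, 0.008]
contact_force: [0.9, -1.1, 0.5]
opening: 0.241
```

```bash
python3 - <<'E'
from h import *
s=get_state();print(s['clock'],s['tool_pos'],s['opening'],s['contact_force'],R.from_quat(s['eef_rot']).as_matrix().round(3).tolist())
k=K('wrist')
save('wrist','w36.png')
E
```

```text
36.0167 [0.57834648 0.01032966 0.03037837] 0.24132715475671662 [ 0.85703369 -1.1260925   0.47339359] [[0.004, 0.023, -1.0], [0.001, -1.0, -0.023], [-1.0, -0.001, -0.004]]
```

View pics/w36.png

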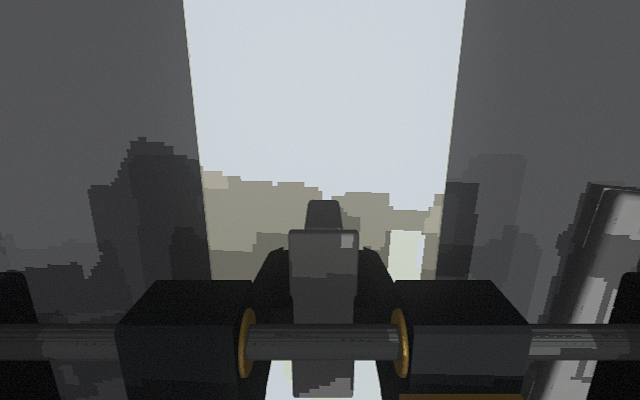

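Request:
apply_moves(delta_pos=[[0,0,0],[-1,0,0],[-3,0,0],[-6,0,0],[-9.5,0,0],[-13,0,0],[-16.5,0,0],[-20,0,0],[-21,0,0],[-21,0,0]], yaw=[0,0,0,0,0,0,0,0,0,0], gripper=[0,0,0,0,0,0,0,0,0,0])

```text
clock: 36.9
tool_pos: [0.5791, 0.0101, 0.2438]
eef_rot: [0.711, 0.009, -0.703, 0.008]
contact_force: [0.7, -0.5, -1.9]
opening: 0.234
```

```bash
python3 - <<'E'
from h import *
s=get_state();print(s['clock'],s['tool_pos'],s['opening'],s['contact_force'],R.from_quat(s['eef_rot']).as_matrix().round(3).tolist())
save('scene','s37.png');save('side','d37.png')
print(R.from_quat([0.706, 0.053, -0.704, 0.054]).as_matrix().round(3).tolist())
print(tool2([.5272,.2306,.24]))
a=cv2.imread('pics/d37.png')[80:280,180:380];b=cv2.imread('pics/s37.png')[120:320,280:480];cv2.imwrite('pics/d37a.png',cv2.resize(cv2.hconcat([a,b]),None,fx=2,fy=2,interpolation=2))
E
```

```text
36.9 [0.57912232 0.01010196 0.24376192] 0.23424383232112497 [ 0.7174597  -0.54694924 -1.87536853] [[0.01, 0.023, -1.0], [0.002, -1.0, -0.023], [-1.0, -0.001, -0.01]]
[[0.003, 0.151, -0.989], [-0.001, -0.989, -0.151], [-1.0, 0.002, -0.003]]
[-1.49818502e-02 -2.21235598e+01  4.41829182e+00]
```

View pics/d37a.png

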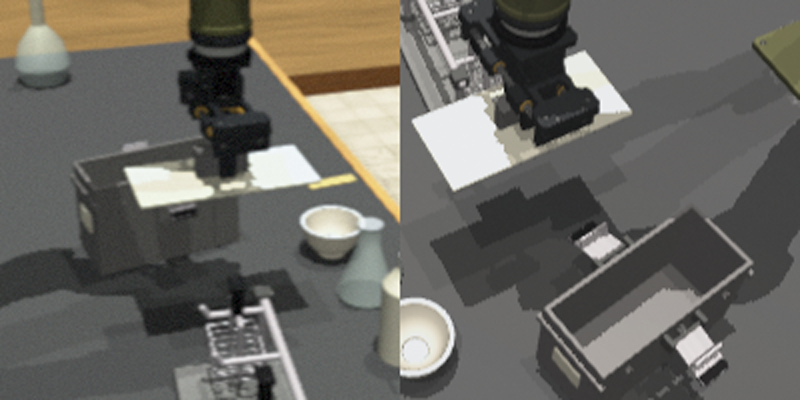

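Request:
apply_moves(delta_pos=[[0,-2,0.4],[0,-5,1],[0,-8.5,1.7],[0,-12,2.4],[0,-15.5,3.1],[0,-19,3.8],[0,-21.5,4.3],[0,-22.1,4.4],[0,-22.1,4.4],[0,-22.1,4.4]], yaw=[0,-0.03,-0.05,-0.07,-0.09,-0.11,-0.128,-0.128,-0.128,-0.128], gripper=[0,0,0,0,0,0,0,0,0,0])

```text
clock: 37.83
tool_pos: [0.5266, 0.2289, 0.2382]
eef_rot: [-0.705, -0.053, 0.705, -0.054]
contact_force: [-0.0, -0.2, -2.5]
opening: 0.236
```

```bash
python3 - <<'E'
from h import *
s=get_state();print(s['clock'],s['tool_pos'],s['opening'],s['contact_force'],R.from_quat(s['eef_rot']).as_matrix().round(3).tolist())
save('scene','s38.png');save('side','d38.png')
print(tool2([.5272,.2306,.17]))
a=cv2.imread('pics/d38.png')[50:250,180:380];b=cv2.imread('pics/s38.png')[150:350,300:500];cv2.imwrite('pics/d38a.png',cv2.resize(cv2.hconcat([a,b]),None,fx=2,fy=2,interpolation=2))
E
```

```text
37.8333 [0.52663951 0.22894572 0.23816821] 0.2356548094476932 [-0.03969449 -0.20177293 -2.46786167] [[-0.001, 0.15, -0.989], [-0.001, -0.989, -0.15], [-1.0, 0.001, 0.001]]
[ 6.90698384e+00 -3.08634386e-01  2.80987855e-03]
```

View pics/d38a.png

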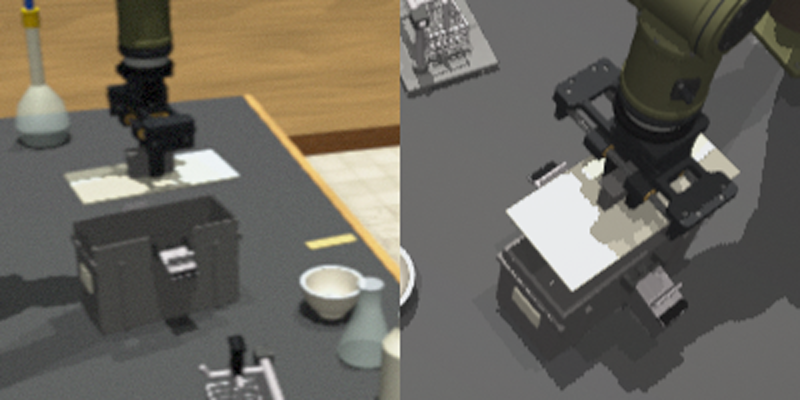

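Request:
apply_moves(delta_pos=[[1,-0.2,0],[3,-0.3,0],[4.5,-0.3,0],[5,-0.3,0],[5,-0.3,0],[5,-0.3,0]], yaw=[0,0,0,0,0,0], gripper=[0,0,0,0,0,0])

```text
clock: 38.43
tool_pos: [0.5276, 0.2297, 0.189]
eef_rot: [0.705, 0.051, -0.705, 0.052]
contact_force: [0.5, 0.9, -3.0]
opening: 0.237
```

```bash
python3 - <<'E'
from h import *
s=get_state();print(s['clock'],s['tool_pos'],s['opening'],s['contact_force'],R.from_quat(s['eef_rot']).as_matrix().round(3).tolist())
save('scene','s39.png');save('side','d39.png');save('wrist','w39.png')
print(tool2([.5272,.2306,.167]))
a=cv2.imread('pics/d39.png')[70:230,200:360];b=cv2.imread('pics/s39.png')[180:340,320:480];cv2.imwrite('pics/d39a.png',cv2.resize(cv2.hconcat([a,b]),None,fx=2.5,fy=2.5,interpolation=2))
E
```

```text
38.4333 [0.52756159 0.22965199 0.18896793] 0.23676616128807976 [ 0.46624421  0.85391755 -2.98946184] [[0.001, 0.146, -0.989], [-0.002, -0.989, -0.146], [-1.0, 0.002, -0.001]]
[ 2.29245468 -0.0265486   0.07687547]
```

View pics/d39a.png

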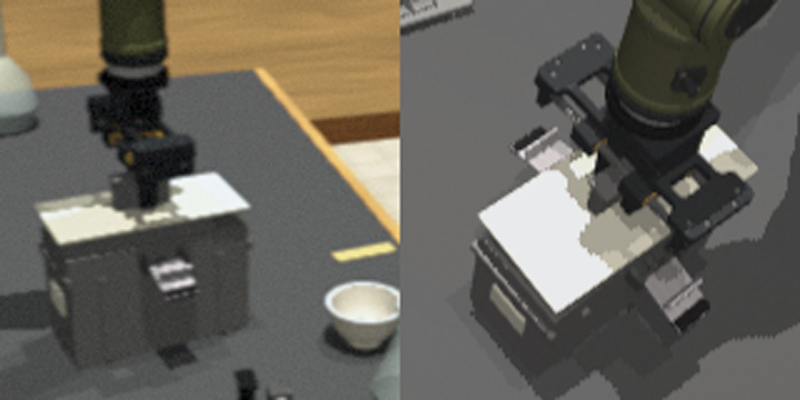

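View pics/w39.png

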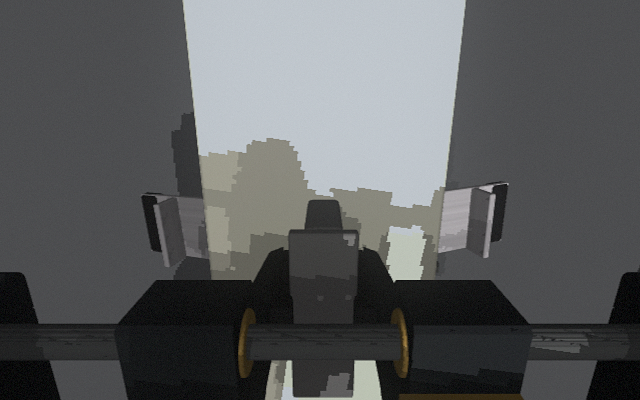

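Request:
apply_moves(delta_pos=[[0.5,0,0.1],[0.9,0,0.1],[1.2,0,0.1],[1.5,0,0.1],[1.8,0,0.1],[2.0,0,0.1],[2.2,0,0.1],[2.2,0,0.1]], yaw=[-0.005,-0.005,-0.005,-0.005,-0.005,-0.005,-0.005,-0.005], gripper=[0,0,0,0,0,0,0,0])

```text
clock: 39.25
tool_pos: [0.527, 0.2303, 0.1676]
eef_rot: [0.706, 0.054, -0.704, 0.054]
contact_force: [0.6, -0.1, -2.9]
opening: 0.235
```

```bash
python3 - <<'E'
from h import *
s=get_state();print(s['clock'],s['tool_pos'],s['opening'],s['contact_force'],s['moment'])
save('scene','s40.png');save('side','d40.png')
a=cv2.imread('pics/d40.png')[70:230,200:360];b=cv2.imread('pics/s40.png')[180:340,320:480];cv2.imwrite('pics/d40a.png',cv2.resize(cv2.hconcat([a,b]),None,fx=2.5,fy=2.5,interpolation=2))
E
```

```text
39.25 [0.52695971 0.23026423 0.16756172] 0.23522100601095716 [ 0.64535918 -0.06556848 -2.91497522] [ 0.08225225  0.08944921 -0.04349998]
```

View pics/d40a.png

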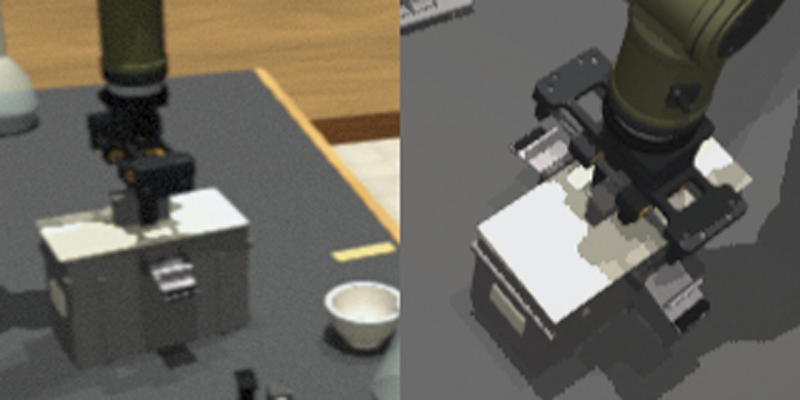

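Request:
apply_moves(delta_pos=[[0.15,0,0],[0.25,0,0],[0.3,0,0],[0.3,0,0],[0.3,0,0],[0.2,0,0],[0.1,0,0],[0.1,0,0]], yaw=[0,0,0,0,0,0,0,0], gripper=[0,0,0,0,25,35,50,60])

```text
clock: 40.02
tool_pos: [0.5274, 0.2304, 0.1672]
eef_rot: [0.706, 0.054, -0.704, 0.054]
contact_force: [0.2, 0.4, -0.0]
opening: 0.455
```

Request:
apply_moves(delta_pos=[[0,0,0],[0,0,0],[-3,0,0],[-7,0,0],[-11,0,0],[-15,0,0],[-15,3,0],[-15,7,0],[-15,11,0],[-15,14,0]], yaw=[0,0,0,0,0,0,0,0,0,0], gripper=[60,60,60,60,60,60,60,60,60,60])

```text
clock: 40.85
tool_pos: [0.5483, 0.0884, 0.3176]
eef_rot: [0.707, 0.052, -0.704, 0.054]
contact_force: [0.5, -0.3, 0.3]
opening: 0.6
```

```bash
python3 - <<'E'
from h import *
s=get_state();print(s['clock'],s['tool_pos'],s['opening'],s['contact_force'],s['moment'])
save('scene','s41.png');save('side','d41.png')
a=cv2.imread('pics/d41.png')[130:330,200:400];b=cv2.imread('pics/s41.png')[180:340,320:480];cv2.imwrite('pics/d41a.png',cv2.hconcat([cv2.resize(a,(400,400),interpolation=2),cv2.resize(b,(400,400),interpolation=2)]))
r=silhouettes('lid_grip','scene')[0]
c=max(cv2.findContours(r['mask'].astype(np.uint8),0,2)[0],key=cv2.contourArea)
q=cv2.approxPolyDP(c,6,True)[:,0];print([(p.tolist(),atz('scene',p,.151)[:2].round(4).tolist()) for p in q])
for n in('scene','side'):
  for t in('lid_grip','basket1_grip','flask','mortar','washbottle'):
    print(n,t,[(round(r['score'],2),np.round(r['pixel'],1)) for r in spot_point(t,n)][:3])
E
```

```text
40.85 [0.5482848  0.08842936 0.3176284 ] 0.5996357107277502 [ 0.53308627 -0.30226212  0.27447643] [0.0229151  0.00987369 0.06197504]
[([430, 221], [0.4188, 0.1681]), ([353, 270], [0.6431, 0.1974]), ([380, 307], [0.6336, 0.2966]), ([459, 252], [0.4067, 0.2657])]
scene lid_grip [(0.9, array([408.8, 256.1]))]
scene basket1_grip []
scene flask [(0.68, array([266.6, 256.2]))]
scene mortar [(0.64, array([287. , 296.6]))]
scene washbottle [(0.74, array([248.4, 217.2]))]
side lid_grip [(0.63, array([256.1, 149.2])), (0.55, array([303.7, 259.1]))]
side basket1_grip [(0.58, array([293.9, 226.2]))]
side flask [(0.63, array([360.1, 227.5]))]
side mortar []
side washbottle [(0.91, array([378.5, 255.8])), (0.39, array([362.2, 227.2]))]
```

View pics/d41a.png

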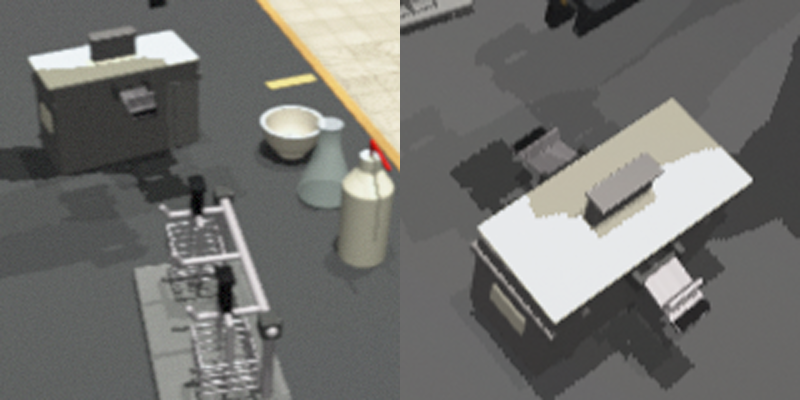

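View pics/s41.png

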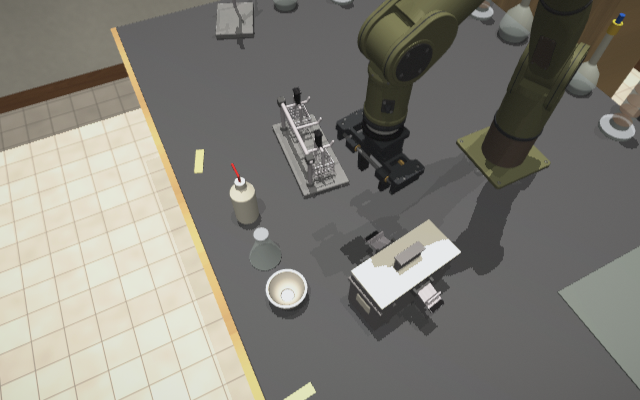

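```bash
python3 -c "
from plant import *
print(finish_job())"
```

```text
the job is handed in; nothing more can be done
None
```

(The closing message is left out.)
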